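Load and start the clockwork rinser

ROBOT

A 6-joint arm with a two-finger parallel gripper is mounted at the origin on the work surface. World frame = base frame: x ahead of the robot, y to its left, z up, the work surface at z = 0. Lengths are in m, angles in degrees, forces in N, time in s.
With the tool pointing down it reaches from about 0.325 to 0.775 m from the base axis. Payload 5.5 kg.
Tool frame: the origin (TCP) lies between the finger pads; the fingertips stand 22 mm ahead of it and the grasp point (between the pads) lies 3 mm ahead of it; z points along the fingers, y is the direction in which the jaws open and shut (so a half turn about z gives the same grasp; the last joint's range is limited). The gripper opens to 88 mm and grips with 3 to 60 N. Pads are 20 mm wide; open, the fingers measure 115 mm over their backs; the gripper's body (75 mm by 178 mm) begins 61 mm behind the grasp point.
Start: joints at [70.663, 5.22, 70.514, -0, 104.267, -3.249], TCP at [0.166, 0.577, 0.245] pointing down, gripper open.
Joint ranges: [-164.24, 164.24], [-49.07, 125.15], [9.68, 141.18], [-86.29, 266.29], [3.28, 154.24], [-151.56, 151.56]. Speed limits (degrees/s): [147.25, 147.25, 172.46, 180, 180, 180].

INTERFACE

Orientations are given as [roll, pitch, yaw] about the fixed x, y, z axes, in that order (R = Rz(yaw) Ry(pitch) Rx(roll)).
In Python, from bench import bot, imaging gives the robot as it stands. The module is installed in compiled form; this text tells all that it offers.
- The arm moves only by the tool drive_tool, never from a script. Its argument "plan" is a list that holds one entry, the list of rows, each a list of 4 numbers: the shift along the tool's x, y, z in mm, then the turn about the tool's z in degrees. A call has exactly 5 rows; each row shifts and turns the commanded pose from where the row before left it, along the tool's axes as they then stand; what a row does not reach is not made up. A row lasts 1/8 s, in which the tool goes at most 62.5 mm and 10.7 degrees, less where a joint would pass 70% of its speed; a pose out of reach is approached as far as the arm can. A call is refused whole if a number of a shift passes 62.5 or a number of a turn 10.7, either way. A call with a gripper value outside its range is refused whole. "fingers" is the gripper's target within -1 to 1 (shut at 1, half-way at 0, fully open at -1), set as the call begins (left out, the last holds). The fingers move at their own pace and stop on an object; the grip force is fixed at half the most. Time passes only in rows, so rows that do not move let the fingers close, or fill a call up. It gives the time, the measured TCP pose, the force and the opening at its end, in the units of the state.
- bot.read_state(): the state, without advancing time (a new reading comes with each control period).
- imaging.get_image(name): name is "side" or "top" or "wrist"; returns a dict with "frame" (384x512x3 uint8, blue, green, red), "fx", "fy", "cx", "cy" (pixels), "R" (3x3) and "t" (3): a world point X has camera coordinates R X + t. Camera axes: x right, y down, z forward; pixel columns grow to the right and rows downward; lengths in m; the calibration is good to about 2 mm. A picture is of the moment at which its call begins. There is no depth.
- bot.close_job(): hands the job in, once; it reports no verdict.
The state is a dict: "clock": time; "joint_pos": joint angles; "qd": joint speeds; "tau": joint torques, N m; "eef_pos": TCP position; "eef_rot": TCP orientation; "force": force on the tool from outside, world axes, zero at the start; "ft_torque": the same for the moment, N m; "finger_gap": finger opening in m.
Only numpy, scipy, OpenCV 4.12 (cv2) and the standard library are available. Lean on these libraries where they do the work, as an engineer would, in place of code of your own. Each camera call takes 0.05 s, during which the arm holds its last target.

TASK

Run the slicer inserts through the sink-side clockwork rinser: first raise the red lever on its head fully so that the spray arm swings up out of the way, then slide every insert up out of the drying rack and put it down inside the tub, together with the cleaning tablet. When all is in, lower the lever fully again, and last wind the brass key clockwise to its stop. Do not knock over the green bottle.

Things in the scene. Friction and masses are not known exactly. Their poses are not given: they have to be found in the camera images.
- rack: White plastic drying rack, fixed, 192 (its x) by 86 (its y) mm. Origin under its centre, on the ledge. Four slots in a row along its x at x = -63, -21, +21, +63 mm; each slot is 12 mm wide in x, its floor 8 mm up, its side walls 69 mm long in y and up to 53 mm above the ledge. Each insert present stands in one slot.
- insert1: Slicer insert with blue plastic frame and slotted steel face: a rigid flat panel 64 (own x) by 8 (own y, thickness) by 100 mm (own z), about 60 g. Origin at the centre of the panel; z up while it stands in the rack, so its top edge is then 108 mm above the ledge. Only two or three of the four inserts are there; an absent one reads None from the start.
- insert2: Slicer insert with green plastic frame and slotted steel face: a rigid flat panel 64 (own x) by 8 (own y, thickness) by 100 mm (own z), about 60 g. Origin at the centre of the panel; z up while it stands in the rack, so its top edge is then 108 mm above the ledge. Only two or three of the four inserts are there; an absent one reads None from the start.
- insert3: Slicer insert with orange plastic frame and slotted steel face: a rigid flat panel 64 (own x) by 8 (own y, thickness) by 100 mm (own z), about 60 g. Origin at the centre of the panel; z up while it stands in the rack, so its top edge is then 108 mm above the ledge. Only two or three of the four inserts are there; an absent one reads None from the start.
- insert4: Slicer insert with red plastic frame and slotted steel face: a rigid flat panel 64 (own x) by 8 (own y, thickness) by 100 mm (own z), about 60 g. Origin at the centre of the panel; z up while it stands in the rack, so its top edge is then 108 mm above the ledge. Only two or three of the four inserts are there; an absent one reads None from the start.
- tablet: Solid white and blue cleaning tablet, 40 (own x) by 24 (own y) by 18 mm high, about 25 g, lying on the ledge. Origin at the centre of its underside.
- rinser: Clockwork rinser, fixed. Origin on the ledge under the centre of its open steel tub; x points to the back of the machine (roughly away from the robot). Tub inside 120 (x) by 136 mm (y), floor 12 mm and rim 62 mm above the ledge, walls 4 mm. Behind the tub (x = 105 to 175, y = -125 to 90 mm) is the white head, 155 mm high.
- tub_in (a point): Centre of the tub's floor, axes as the rinser's. Three clear dividers 3 mm thick, running along x at y = -34, 0, +34 mm, rise 40 mm above the floor and make four bays 31 mm wide, centred at y = -51, -17, +17, +51 mm. An insert stands in a bay on its lower edge, leaning a little; it may also lie flat on the dividers.
- spray_bar (a point): Middle of the blue crossbar (75 mm long, 12 mm thick, along the rinser's y) at the end of the steel spray arm, 105 mm from the hinge line, at y = 47 mm of the rinser. The arm lies level over the tub, 135 mm above the ledge, while the lever is down, and swings up about the hinge line together with the lever.
- lever (a joint): Angle of the lever shaft (rad). 0 = lever fully down (pointing to the robot and 0.45 rad below level), spray arm level over the tub; 1.4 = fully raised (0.95 rad above level), spray arm upright. Stiff pivot that stays where it is left; about 2 to 3 N at the knob moves it. It starts down or nearly so.
- lever_knob (a point): Centre of the lever's red knob, a cylinder 18 mm in diameter and 18 mm long, its axis along the rinser's y. The knob is at y = -145 mm of the rinser, at the end of a 10 mm thick bar 75 mm from the hinge. Pinched by its two flat ends from above it turns in the fingers.
- lever_hinge (a point): Point on the hinge line (along the rinser's y) of the lever in the plane of the knob, 135 mm above the ledge, x = 95 mm of the rinser. It does not move; its axes are the rinser's.
- key (a joint): Winding angle of the key (rad), grows clockwise seen from above. 0 = run down, 4.4 = wound to the stop. Starts between 0 and 0.8. A sprung key held by its brake: it stays where it is left; turning it takes under 0.12 N m.
- key_grip (a point): Centre of the upright brass wing of the key, on its vertical axis (rinser x = 140, y = -10 mm), 185 mm above the ledge. The wing is 46 mm long (own x), 9 mm thick (own y), from 14 mm below to 12 mm above this point; it turns with the key.
- bottle: Green glass bottle, 68 mm in diameter, 210 mm tall, standing on the ledge behind the free middle part; not to be knocked over. Origin at the centre of its underside.
There are look-alikes about, which are no part of the job. Several things have the shape of the insert4; the one meant has the colours described above. Several things look just like the tablet: the one meant starts farthest from the robot's base.

How it is judged (in metres and radians):
On the way, in this order (a step that is already met when the one before it is completed fails the run):
1. the lever is raised (value of joint lever above 1.2 rad), for 0.2 s.
2. all inserts present and the tablet are inside the tub, with the lever still raised (x of insert1 in the frame of rinser between -0.06 and 0.06 m and y of insert1 in the frame of rinser between -0.07 and 0.07 m and z of insert1 in the frame of rinser between 0.005 and 0.085 m and x of insert2 in the frame of rinser between -0.06 and 0.06 m and y of insert2 in the frame of rinser between -0.07 and 0.07 m and z of insert2 in the frame of rinser between 0.005 and 0.085 m and x of insert3 in the frame of rinser between -0.06 and 0.06 m and y of insert3 in the frame of rinser between -0.07 and 0.07 m and z of insert3 in the frame of rinser between 0.005 and 0.085 m and x of insert4 in the frame of rinser between -0.06 and 0.06 m and y of insert4 in the frame of rinser between -0.07 and 0.07 m and z of insert4 in the frame of rinser between 0.005 and 0.085 m and x of tablet in the frame of rinser between -0.06 and 0.06 m and y of tablet in the frame of rinser between -0.07 and 0.07 m and z of tablet in the frame of rinser between 0.005 and 0.075 m and value of joint lever above 1 rad), for 0.2 s.
3. the lever is lowered again, with the key not yet wound (value of joint lever below 0.12 rad and value of joint key below 3 rad), for 0.2 s.
4. the key is wound to its stop (value of joint key above 4.15 rad), for 0.2 s.
At the end, for the whole second after the job is handed in: Every insert present and the tablet are inside the tub and at rest (centre of an insert over the tub and under 85 mm above the ledge, so not perched on the rim or stacked upright on another; tablet under 75 mm), the lever is down (under 0.15 rad) and the key is wound (over 4.1 of 4.4 rad) (x of insert1 in the frame of rinser between -0.06 and 0.06 m and y of insert1 in the frame of rinser between -0.07 and 0.07 m and z of insert1 in the frame of rinser between 0.005 and 0.085 m and x of insert2 in the frame of rinser between -0.06 and 0.06 m and y of insert2 in the frame of rinser between -0.07 and 0.07 m and z of insert2 in the frame of rinser between 0.005 and 0.085 m and x of insert3 in the frame of rinser between -0.06 and 0.06 m and y of insert3 in the frame of rinser between -0.07 and 0.07 m and z of insert3 in the frame of rinser between 0.005 and 0.085 m and x of insert4 in the frame of rinser between -0.06 and 0.06 m and y of insert4 in the frame of rinser between -0.07 and 0.07 m and z of insert4 in the frame of rinser between 0.005 and 0.085 m and x of tablet in the frame of rinser between -0.06 and 0.06 m and y of tablet in the frame of rinser between -0.07 and 0.07 m and z of tablet in the frame of rinser between 0.005 and 0.075 m and value of joint lever below 0.15 rad and value of joint key above 4.1 rad and linear speed of each of insert1, insert2, insert3, insert4, tablet below 0.02 m/s); the robot touches nothing.
It fails at once if the green bottle is knocked over (angle between bottle's own z axis and vertical above 0.7 rad).
Of insert1, insert2, insert3, insert4 only 2 to 3 are there at a start; the rules pass over those that are not, and their reading is None.
At some moment in a run one of tablet may be knocked a few centimetres aside while the robot is not near it.
Once in a run the grip may slacken for a moment while it holds something.
It also fails if it takes over 210 s, if anything falls off the work surface, if the arm or the gripper's body presses on something with over 40 N, if the wrist force passes 120 N, or if a joint passes its speed limit or range.

## Working session

There is one attempt and no reset: what is moved stays moved. The work goes in short steps, Python scripts to look and compute and a tool call to move; the robot and the scene stay as the last step left them, time stands still between calls to the robot, and variables do not carry over. Pictures are saved under pics/ and viewed, and the job is handed in when it is done.

Besides the shell and the picture viewer there is one more tool, called after "Request:" as a command line: name --argument value ..., lists and objects as JSON in quotes. drive_tool: Moves the arm, as the interface text tells. Its arguments: {"type":"object","properties":{"plan":{"type":"array","items":{"type":"array","items":{"type":"array","items":{"type":"number"}}}},"fingers":{"type":"number"}},"required":["plan"]}

```bash
mkdir -p pics; cat > h.py <<'E'
import numpy as np, cv2
from bench import bot, imaging
def grab(n,fn=None):
    d=imaging.get_image(n); im=np.array(d["frame"])
    if fn: cv2.imwrite("pics/"+fn,im)
    return d,im
def ray(d,u,v):
    R=np.array(d["R"]);t=np.array(d["t"])
    o=-R.T@t; k=R.T@np.array([(u-d["cx"])/d["fx"],(v-d["cy"])/d["fy"],1]); return o,k
def onz(d,u,v,z):
    o,k=ray(d,u,v); return o+k*(z-o[2])/k[2]
def proj(d,X):
    c=np.array(d["R"])@np.array(X)+np.array(d["t"]); return d["fx"]*c[0]/c[2]+d["cx"],d["fy"]*c[1]/c[2]+d["cy"]
def tri(a,b):
    (o1,k1),(o2,k2)=a,b
    A=np.stack([k1,-k2],1); s=np.linalg.lstsq(A,o2-o1,rcond=None)[0]
    p,q=o1+k1*s[0],o2+k2*s[1]; return (p+q)/2,np.linalg.norm(p-q)
E
python3 - <<'E'
from h import *
print(bot.read_state())
for n in("side","top","wrist"):
    d,im=grab(n,f"{n}0.png"); print(n,d["fx"],d["cx"],d["cy"],-np.array(d["R"]).T@np.array(d["t"]))
E
```

```text
{'clock': 0.0, 'joint_pos': array([ 7.06630850e+01,  5.26212083e+00,  7.05826084e+01,  1.13788273e-03,
        1.04265553e+02, -3.24739569e+00]), 'qd': array([-6.34417948e-02,  4.82324179e-02,  1.15668665e-01,  7.48378329e-02,
       -3.26535310e-05,  9.43946735e-02]), 'tau': array([ 2.89920295e-03, -4.46453261e+01, -4.06450975e+01,  6.99729379e-02,
        2.94369052e-02, -1.48528620e-04]), 'eef_pos': array([0.16618184, 0.57626259, 0.24350997]), 'eef_rot': array([-1.79889957e+02, -7.34876555e-03,  1.63910753e+02]), 'force': array([ 0.57971566, -0.4057458 ,  0.18281386]), 'ft_torque': array([0.02131957, 0.03977507, 0.01975014]), 'finger_gap': 0.08809248741325085}
side 489.5758767648965 252.39153519125276 191.94489338515257 [ 0.40102497 -0.76670259  0.8577527 ]
top 456.5934140622198 261.96149552829917 188.54663374862875 [ 4.72702418e-01 -4.83532163e-04  1.35260335e+00]
wrist 275.0598559078477 256.1903185581019 191.4157933422231 [0.10195886 0.59494242 0.38378757]
```

View pics/side0.png

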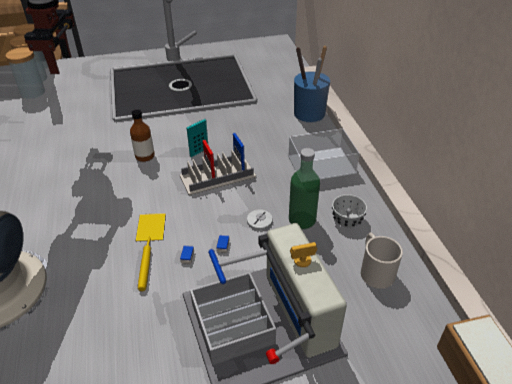

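View pics/top0.png

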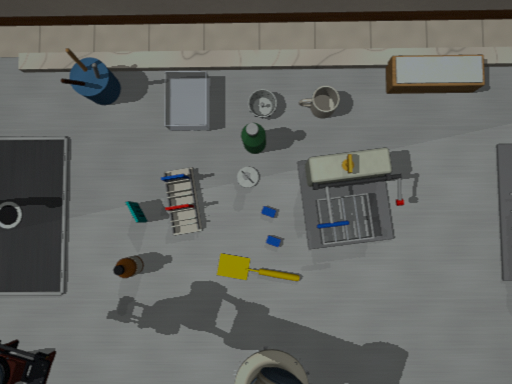

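View pics/wrist0.png

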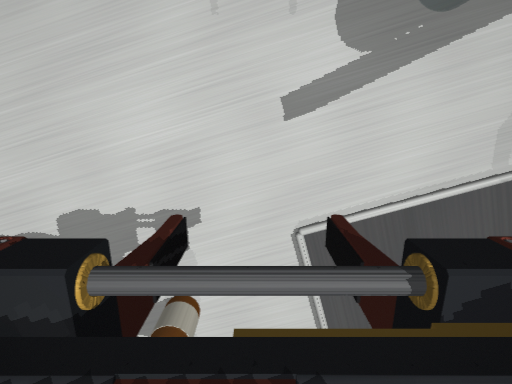

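```bash
python3 - <<'E'
from h import *
s=cv2.imread("pics/side0.png");t=cv2.imread("pics/top0.png")
a=cv2.resize(s[110:270,120:300],None,fx=4,fy=3.7,interpolation=cv2.INTER_CUBIC)
cv2.imwrite("pics/c1.png",a)
cv2.imwrite("pics/c2.png",cv2.resize(t[145:265,110:310],None,fx=4,fy=4,interpolation=cv2.INTER_CUBIC))
cv2.imwrite("pics/c3.png",cv2.resize(t[130:260,290:420],None,fx=4.5,fy=4.5,interpolation=cv2.INTER_CUBIC))
cv2.imwrite("pics/c4.png",cv2.resize(s[210:384,170:360],None,fx=3.4,fy=3.4,interpolation=cv2.INTER_CUBIC))
E
```

```text
(no output)
```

View pics/c1.png

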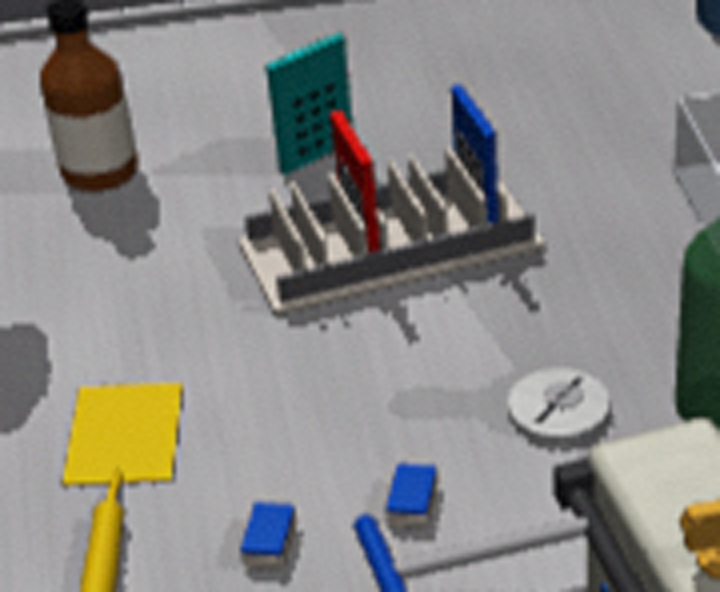

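View pics/c2.png

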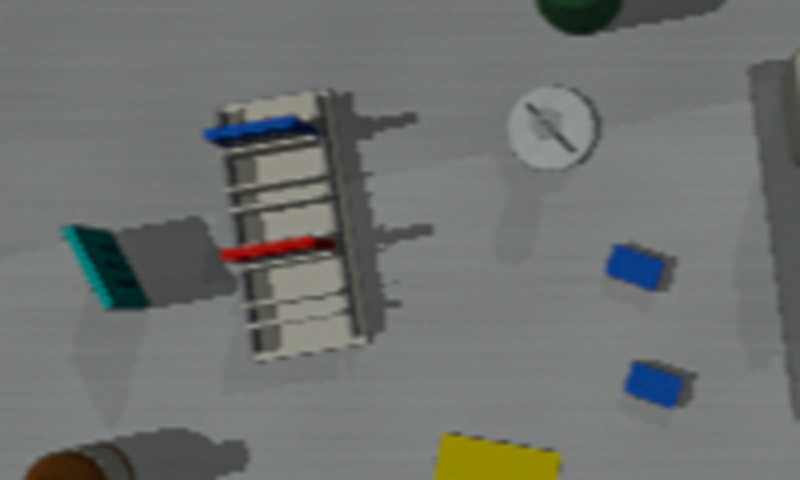

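View pics/c3.png

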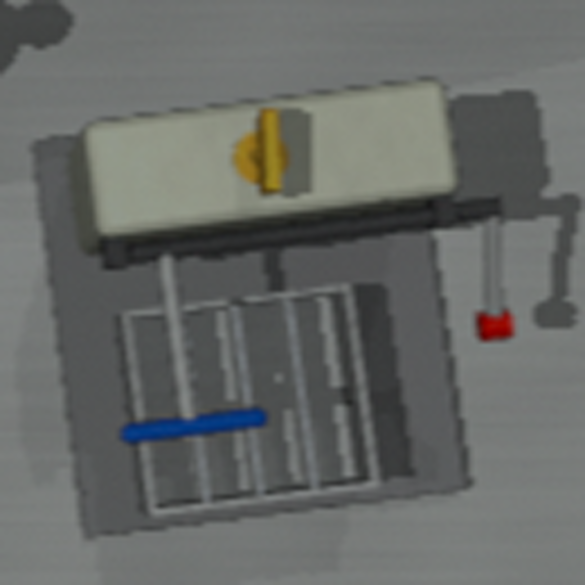

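View pics/c4.png

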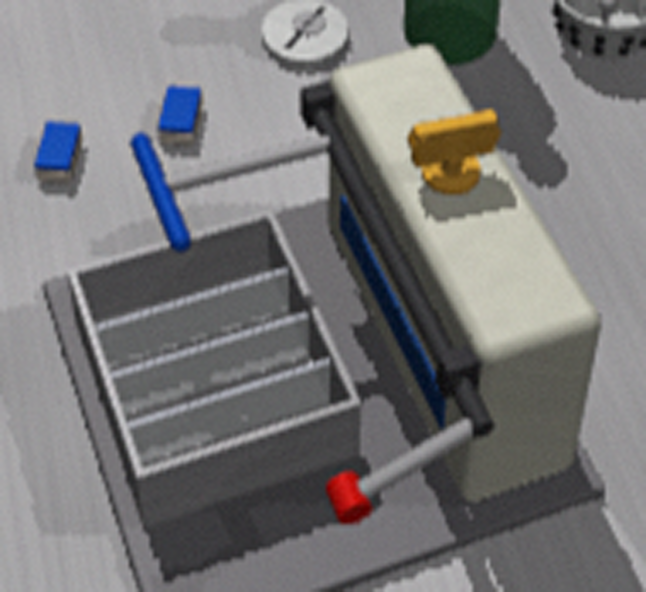

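```bash
cat > m1.py <<'E'
from h import *
T,t=grab("top"); S,s=grab("side")
def cent(im,lo,hi,box,mn=8):
    h=cv2.cvtColor(im,cv2.COLOR_BGR2HSV); m=cv2.inRange(h,lo,hi); x0,y0,x1,y1=box; z=np.zeros_like(m); z[y0:y1,x0:x1]=m[y0:y1,x0:x1]
    n,l,st,c=cv2.connectedComponentsWithStats(z)
    return [(c[i].round(1),st[i]) for i in range(1,n) if st[i][4]>=mn], z
if __name__=="__main__":
    C=np.array([(122,315),(350,287),(380,482),(152,515)])/4.5+[290,130]
    P=[onz(T,*c,.062) for c in C]
    for p in P: print(p.round(4))
    print("sides",[np.linalg.norm(P[i]-P[(i+1)%4]).round(4) for i in range(4)], "centre",np.mean(P,0))
    for nm,lo,hi in(("red",(0,120,60),(6,255,255)),("blue",(105,130,60),(125,255,255)),("yel",(15,120,80),(30,255,255))):
        for vn,im in(("top",t),("side",s)):
            print(nm,vn,[(tuple(c),tuple(x)) for c,x in cent(im,lo,hi,(100,100,430,384))[0]])
    k=tri(ray(T,399.8,202.4),ray(S,272.6,356.2)); print("knob",k)
E
python3 m1.py
```

```text
[ 0.5342 -0.1322  0.062 ]
[ 0.5507 -0.275   0.062 ]
[ 0.429  -0.2907  0.062 ]
[ 0.4095 -0.1488  0.062 ]
sides [np.float64(0.1438), np.float64(0.1227), np.float64(0.1432), np.float64(0.1259)] centre [ 0.48085659 -0.21168075  0.062     ]
red top [((np.float64(399.5), np.float64(202.0)), (np.int32(396), np.int32(199), np.int32(8), np.int32(7), np.int32(42))), ((np.float64(176.8), np.float64(206.8)), (np.int32(165), np.int32(204), np.int32(24), np.int32(6), np.int32(80)))]
red side [((np.float64(209.3), np.float64(156.4)), (np.int32(203), np.int32(140), np.int32(12), np.int32(38), np.int32(145))), ((np.float64(271.8), np.float64(355.8)), (np.int32(266), np.int32(348), np.int32(14), np.int32(16), np.int32(130)))]
blue top [((np.float64(171.9), np.float64(176.7)), (np.int32(161), np.int32(174), np.int32(23), np.int32(6), np.int32(77))), ((np.float64(268.4), np.float64(211.4)), (np.int32(262), np.int32(206), np.int32(14), np.int32(11), np.int32(102))), ((np.float64(332.5), np.float64(224.1)), (np.int32(317), np.int32(221), np.int32(32), np.int32(7), np.int32(130))), ((np.float64(273.1), np.
[... 681 characters left out ...]
196))), ((np.float64(287.0), np.float64(300.8)), (np.int32(276), np.int32(279), np.int32(22), np.int32(43), np.int32(68)))]
yel top [((np.float64(348.0), np.float64(163.8)), (np.int32(342), np.int32(154), np.int32(12), np.int32(19), np.int32(142))), ((np.float64(246.0), np.float64(268.6)), (np.int32(217), np.int32(253), np.int32(83), np.int32(28), np.int32(958)))]
yel side [((np.float64(148.2), np.float64(241.5)), (np.int32(136), np.int32(214), np.int32(30), np.int32(77), np.int32(1089))), ((np.float64(303.1), np.float64(253.6)), (np.int32(290), np.int32(242), np.int32(27), np.int32(25), np.int32(451)))]
knob (array([ 0.52583675, -0.35243009,  0.10463399]), np.float64(0.0038389681568758356))
```

```bash
cat > m2.py <<'E'
from m1 import *
for a,b,n in(((268.4,211.4),(222.5,241.9),"tabA"),((273.1,240.9),(186.4,252.7),"tabB"),((332.5,224.1),(217.0,266.6),"bar"),((348,163.8),(303.1,253.6),"key")):
    p,e=tri(ray(T,*a),ray(S,*b)); print(n,p.round(4),e.round(4), np.hypot(*p[:2]).round(3))
for n,lo,hi,bx in(("A",(105,130,40),(125,255,255),(255,200,285,222)),("B",(105,130,40),(125,255,255),(255,230,285,250)),("key",(15,120,60),(30,255,255),(340,150,356,178))):
    c,z=cent(t,lo,hi,bx); cs,_=cv2.findContours(z,0,2); c=max(cs,key=cv2.contourArea); r=cv2.minAreaRect(c); b=cv2.boxPoints(r)
    zz=.018 if n!="key" else .197
    P=np.array([onz(T,*q,zz)[:2] for q in b]); e=P[1]-P[0],P[2]-P[1]
    print(n,onz(T,*r[0],zz).round(4),[(np.linalg.norm(x).round(4),np.degrees(np.arctan2(x[1],x[0])).round(1)) for x in e])
cv2.imwrite("pics/c5.png",cv2.resize(t[160:245,120:215],None,fx=7,fy=7,interpolation=cv2.INTER_CUBIC))
cv2.imwrite("pics/c6.png",cv2.resize(s[115:200,170:265],None,fx=7,fy=7,interpolation=cv2.INTER_CUBIC))
E
python3 m2.py
```

```text
tabA [0.5051 0.0057 0.0144] 0.0017 0.505
tabB [ 0.419  -0.0072  0.0144] 0.0014 0.419
bar [ 0.4677 -0.1645  0.135 ] 0.0024 0.496
key [ 0.6239 -0.2028  0.1716] 0.003 0.656
A [0.504  0.0059 0.018 ] [(np.float64(0.0222), np.float64(-18.8)), (np.float64(0.0379), np.float64(-108.9))]
B [ 0.4184 -0.0075  0.018 ] [(np.float64(0.0229), np.float64(-19.0)), (np.float64(0.0376), np.float64(-108.7))]
key [ 0.6219 -0.1988  0.197 ] [(np.float64(0.0454), np.float64(-19.3)), (np.float64(0.028), np.float64(-109.3))]
```

```bash
sleep 0
```

```text
(no output)
```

View pics/c5.png

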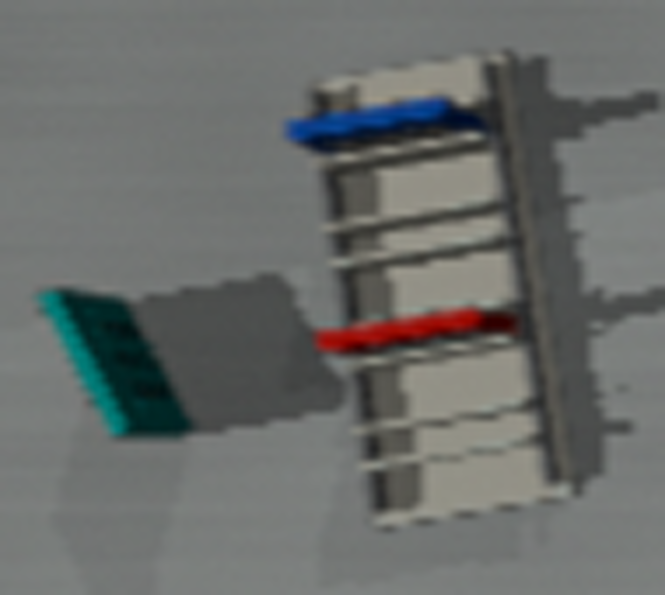

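View pics/c6.png

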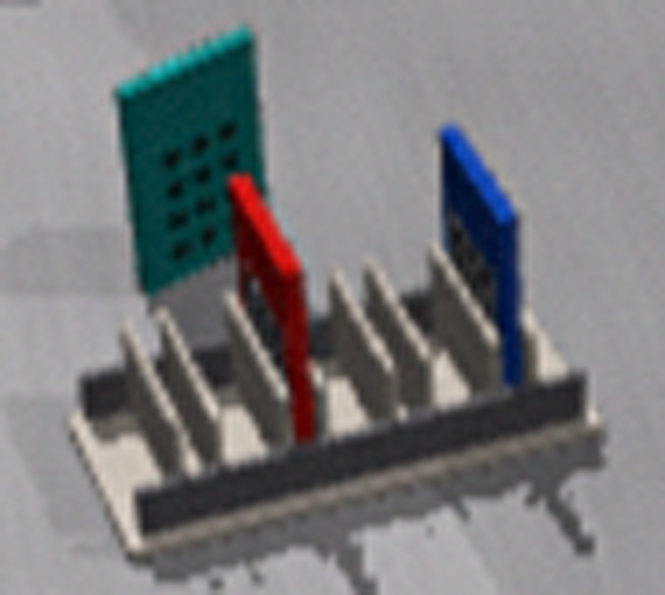

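```bash
cat > m3.py <<'E'
from m1 import *
def tp(p): return p[0]/7+120,p[1]/7+160
def sp(p): return p[0]/7+170,p[1]/7+115
for n,a,b,c,d in(("blue",(291,131),(450,106),(448,130),(515,215)),("red",(320,342),(480,318),(238,180),(295,268))):
    p,q=onz(T,*tp(a),.108),onz(T,*tp(b),.108); v=q-p
    print(n,"top",((p+q)/2).round(4),np.linalg.norm(v).round(4),np.degrees(np.arctan2(v[1],v[0])).round(1))
    p,q=onz(S,*sp(c),.108),onz(S,*sp(d),.108); v=q-p
    print(n,"side",((p+q)/2).round(4),np.linalg.norm(v).round(4),np.degrees(np.arctan2(v[1],v[0])).round(1))
    m=tri(ray(T,*((np.array(tp(a))+tp(b))/2)),ray(S,*((np.array(sp(c))+sp(d))/2))); print(m)
# rack base corners
for p in((310,85),(505,52),(575,490),(380,522)): print(onz(T,*tp(p),.008 if p[0]!=0 else 0).round(4))
print("bottle",onz(T,253,138,0.1))
E
python3 m3.py
```

```text
blue top [0.5986 0.2671 0.108 ] 0.0633 -81.5
blue side [0.6037 0.2666 0.108 ] 0.0609 -77.9
(array([0.60127452, 0.26678847, 0.10764428]), np.float64(0.005316926496632051))
red top [0.5155 0.2549 0.108 ] 0.0633 -81.9
red side [0.5201 0.2543 0.108 ] 0.0601 -79.1
(array([0.51787615, 0.25471216, 0.10748249]), np.float64(0.004812125917812773))
[0.6232 0.3145 0.008 ]
[0.6366 0.2314 0.008 ]
[0.4511 0.2011 0.008 ]
[0.4383 0.2833 0.008 ]
bottle [0.7059909  0.04653768 0.1       ]
```

```bash
cat > go.py <<'E'
# go.py x y z yaw nrows  (mm, deg): from the current measured pose
import sys
from h import *
def plan(p,yaw,tgt,tyaw,n):
    out=[];p=np.array(p,float).copy();tgt=np.array(tgt,float)
    dy=(tyaw-yaw+180)%360-180
    for i in range(n):
        w=np.radians(yaw);d=(tgt-p)/(n-i);turn=-round(dy/n,1)
        X=np.array([np.cos(w),np.sin(w),0]);Y=np.array([np.sin(w),-np.cos(w),0])
        r=[round(float(X@d),1),round(float(Y@d),1),round(float(-d[2]),1),turn]
        p=p+X*r[0]+Y*r[1]-np.array([0,0,r[2]]);yaw-=turn;out.append(r)
    return out
if __name__=="__main__":
    s=bot.read_state();a=[float(v) for v in sys.argv[1:]]
    print("now",s["clock"],(s["eef_pos"]*1e3).round(1),s["eef_rot"].round(1),"F",s["force"].round(1),"gap",round(s["finger_gap"],4),"j",s["joint_pos"].round(0))
    if a:
        n=int(a[4]);o=plan(s["eef_pos"]*1e3,s["eef_rot"][2],a[:3],a[3],n)
        for i in range(0,n,5): print([o[i:i+5]])
E
python3 go.py 480 -300 245 7.4 20
```

```text
now 0.45 [166.3 576.5 244.6] [-180.    -0.   163.9] F [ 0.1 -0.3 -0.2] gap 0.088 j [ 71.   5.  71.   0. 104.  -3.]
[[[-27.2, -37.8, -0.0, np.float64(7.8)], [-32.1, -33.7, -0.0, np.float64(7.8)], [-36.4, -29.1, -0.0, np.float64(7.8)], [-40.0, -23.8, -0.0, np.float64(7.8)], [-42.8, -18.2, -0.0, np.float64(7.8)]]]
[[[-44.9, -12.2, -0.0, np.float64(7.8)], [-46.2, -6.0, -0.0, np.float64(7.8)], [-46.5, 0.3, -0.0, np.float64(7.8)], [-46.1, 6.6, -0.0, np.float64(7.8)], [-44.7, 12.8, -0.0, np.float64(7.8)]]]
[[[-42.6, 18.8, -0.0, np.float64(7.8)], [-39.7, 24.4, -0.0, np.float64(7.8)], [-36.0, 29.5, -0.1, np.float64(7.8)], [-31.6, 34.1, -0.0, np.float64(7.8)], [-26.7, 38.1, -0.1, np.float64(7.8)]]]
[[[-21.3, 41.4, -0.0, np.float64(7.8)], [-15.5, 43.9, -0.1, np.float64(7.8)], [-9.4, 45.6, -0.0, np.float64(7.8)], [-3.0, 46.5, -0.1, np.float64(7.8)], [3.2, 46.4, -0.0, np.float64(7.8)]]]
```

Request:
drive_tool --plan '[[[-27,-38,0,7.8],[-32,-34,0,7.8],[-36,-29,0,7.8],[-40,-24,0,7.8],[-43,-18,0,7.8]]]' --fingers 0

```text
clock: 1.08
eef_pos: [0.2444, 0.3557, 0.2448]
eef_rot: [180.0, -0.0, 124.7]
force: [0.4, -0.8, -0.4]
finger_gap: 0.0446
```

Request:
drive_tool --plan '[[[-45,-12,0,7.8],[-46,-6,0,7.8],[-46,0,0,7.8],[-46,7,0,7.8],[-45,13,0,7.8]]]'

```text
clock: 1.7
eef_pos: [0.323, 0.1371, 0.2449]
eef_rot: [179.9, -0.0, 85.7]
force: [1.1, 0.4, -0.4]
finger_gap: 0.0438
```

Request:
drive_tool --plan '[[[-43,19,0,7.8],[-40,24,0,7.8],[-36,30,0,7.8],[-32,34,0,7.8],[-27,38,0,7.8]]]'

```text
clock: 2.33
eef_pos: [0.4011, -0.0835, 0.2449]
eef_rot: [180.0, -0.0, 46.6]
force: [0.5, 0.4, 0.2]
finger_gap: 0.0441
```

Request:
drive_tool --plan '[[[-21,41,0,7.8],[-15,44,0,7.8],[-9,46,0,7.8],[-3,46,0,7.8],[3,46,0,7.8]]]'

```text
clock: 2.95
eef_pos: [0.4801, -0.3012, 0.2447]
eef_rot: [180.0, -0.0, 7.6]
force: [-0.3, 0.5, 0.6]
finger_gap: 0.0439
```

```bash
python3 go.py 527 -352 160 7.4 5; python3 - <<'E'
from h import *
grab("wrist","w1.png"); d,_=grab("side","s1.png")
E
```

```text
now 2.95 [ 480.1 -301.2  244.7] [180.   -0.    7.6] F [-0.3  0.5  0.6] gap 0.0439 j [-36.   0.  76.   0. 104.  47.]
[[[7.9, 11.3, 16.9, np.float64(0.0)], [8.0, 11.3, 17.0, np.float64(0.0)], [7.9, 11.3, 16.9, np.float64(0.0)], [8.0, 11.3, 17.0, np.float64(0.0)], [7.9, 11.4, 16.9, np.float64(0.0)]]]
```

View pics/w1.png

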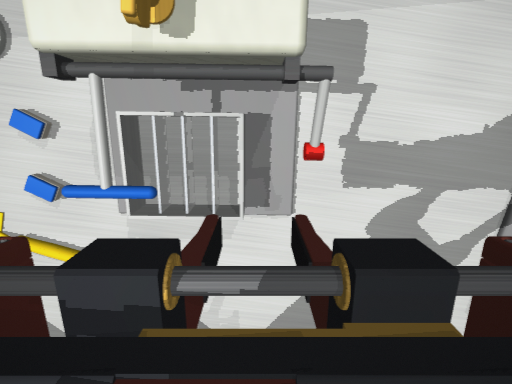

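View pics/s1.png

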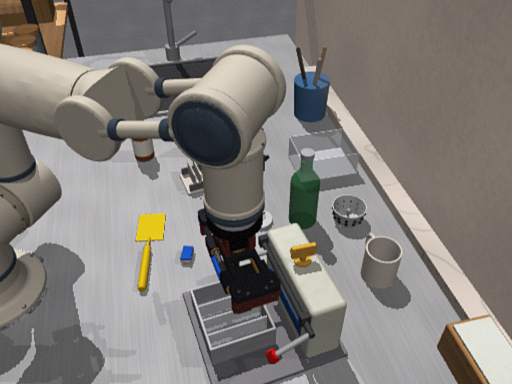

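```bash
python3 - <<'E'
from h import *
W,w=grab("wrist")
P=[onz(W,u,v,.062) for u,v in((119,113),(242.5,113),(241.5,217),(129,217))]
for p in P: print(p.round(4))
print(np.mean(P,0), onz(W,314,152,.1025))
E
python3 go.py 527 -352 160 7.4 5
```

```text
[ 0.5345 -0.1411  0.062 ]
[ 0.5528 -0.2783  0.062 ]
[ 0.4301 -0.2918  0.062 ]
[ 0.4118 -0.1543  0.062 ]
[ 0.48229799 -0.21638346  0.062     ] [ 0.52390513 -0.35674899  0.1025    ]
now 3.1 [ 479.6 -301.1  243.2] [-1.799e+02  1.000e-01  7.800e+00] F [-0.5  0.4 -0.7] gap 0.0438 j [-36.   0.  76.  -0. 104.  47.]
[[[8.0, 11.4, 16.6, np.float64(0.1)], [8.0, 11.3, 16.6, np.float64(0.1)], [8.1, 11.3, 16.7, np.float64(0.1)], [8.1, 11.3, 16.6, np.float64(0.1)], [8.0, 11.4, 16.7, np.float64(0.1)]]]
```

Request:
drive_tool --plan '[[[8,11.3,13,0],[8,11.3,13,0],[8,11.3,13,0],[8,11.3,13,0],[8,11.3,13,0]]]'

```text
clock: 3.72
eef_pos: [0.5278, -0.3506, 0.1785]
eef_rot: [-180.0, 0.0, 7.9]
force: [-0.2, -0.4, 0.1]
finger_gap: 0.0436
```

```bash
python3 go.py 527 -352 107 7.4 5; python3 - <<'E'
from h import *
W,_=grab("wrist","w2.png")
S,s=grab("side"); cv2.imwrite("pics/s2.png",cv2.resize(s[210:384,170:360],None,fx=3.4,fy=3.4))
E
```

```text
now 3.725 [ 527.8 -350.6  178.5] [-180.     0.     7.9] F [-0.2 -0.4  0.1] gap 0.0436 j [-37.  10.  72.  -0.  98.  45.]
[[[-0.2, 0.3, 14.3, np.float64(0.1)], [-0.2, 0.2, 14.3, np.float64(0.1)], [-0.2, 0.3, 14.3, np.float64(0.1)], [-0.2, 0.2, 14.3, np.float64(0.1)], [-0.1, 0.3, 14.3, np.float64(0.1)]]]
```

View pics/w2.png

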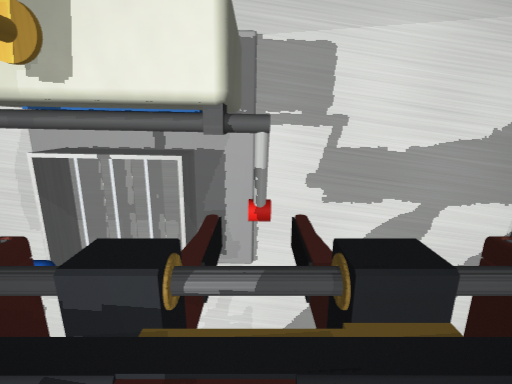

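View pics/s2.png

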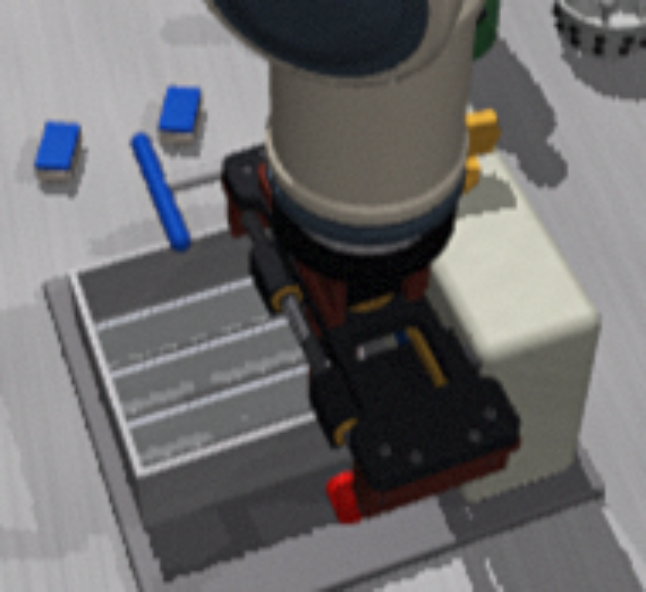

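Request:
drive_tool --plan '[[[-2,2,16,0],[0,0,16,0],[0,0,16,0],[0,0,14,0],[0,0,11,0]]]'

```text
clock: 4.45
eef_pos: [0.5252, -0.3521, 0.1054]
eef_rot: [-180.0, 0.0, 7.9]
force: [0.2, -0.6, -0.5]
finger_gap: 0.0439
```

Request:
drive_tool --plan '[[[0,0,0,0],[0,0,0,0],[0,0,0,0],[0,0,0,0],[0,0,0,0]]]' --fingers 1

```text
clock: 5.08
eef_pos: [0.5258, -0.3532, 0.1076]
eef_rot: [179.9, -0.1, 7.9]
force: [1.4, -3.7, 1.6]
finger_gap: 0.0178
```

```bash
python3 go.py; python3 - <<'E'
from h import *
W,_=grab("wrist","w3.png")
E
```

```text
now 5.075 [ 525.8 -353.2  107.6] [ 1.799e+02 -1.000e-01  7.900e+00] F [ 1.4 -3.7  1.6] gap 0.0178 j [-37.  11.  78.  -0.  91.  45.]
```

View pics/w3.png

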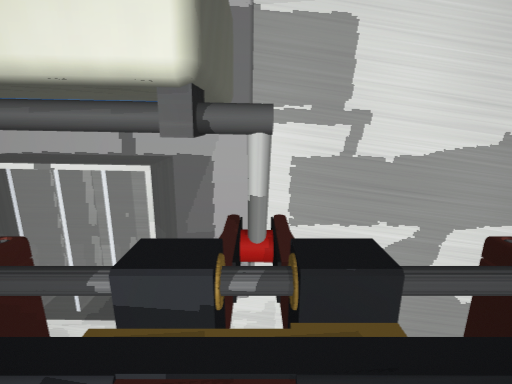

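Request:
drive_tool --plan '[[[-3.9,0,-9.7,0],[-2.5,0,-10.2,0],[-1.1,0,-10.5,0],[0.5,0,-10.4,0],[1.8,0,-10.4,0]]]'

```text
clock: 5.75
eef_pos: [0.5194, -0.3539, 0.1562]
eef_rot: [-180.0, 0.2, 7.8]
force: [0.9, -6.7, -6.7]
finger_gap: 0.0178
```

Request:
drive_tool --plan '[[[3.3,0,-9.9,0],[4.7,0,-9.4,0],[5.9,0,-8.7,0],[7.1,0,-7.7,0],[8.1,0,-6.7,0]]]'

```text
clock: 6.38
eef_pos: [0.5474, -0.3505, 0.1986]
eef_rot: [-180.0, 0.3, 7.8]
force: [-2.7, -7.5, -4.2]
finger_gap: 0.0177
```

Request:
drive_tool --plan '[[[2.5,0,-1.5,0],[0,0,0,0],[0,0,0,0],[0,0,0,0],[0,0,0,0]]]'

```text
clock: 7.0
eef_pos: [0.5501, -0.3502, 0.2007]
eef_rot: [180.0, 0.2, 7.8]
force: [-1.8, -6.1, -2.8]
finger_gap: 0.0179
```

```bash
python3 go.py; python3 - <<'E'
from h import *
W,_=grab("wrist","w4.png")
S,s=grab("side","s4.png")
E
```

```text
now 7.0 [ 550.1 -350.2  200.7] [180.    0.2   7.8] F [-1.8 -6.1 -2.8] gap 0.0179 j [-35.  13.  66.  -0. 101.  47.]
```

View pics/w4.png

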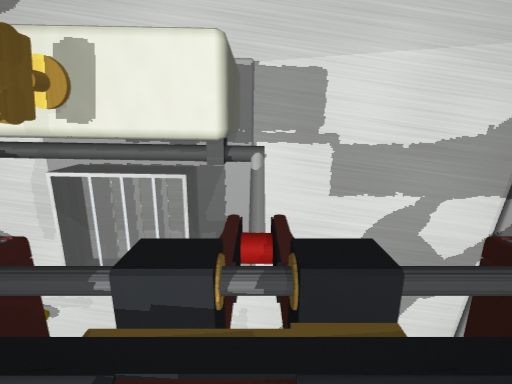

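View pics/s4.png

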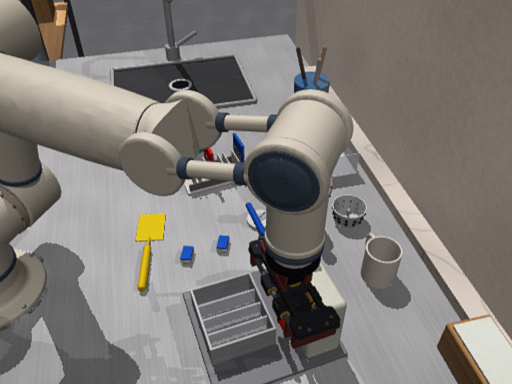

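Request:
drive_tool --plan '[[[0,0,0,0],[0,0,0,0],[0,0,-20,0],[0,0,-40,0],[0,0,-40,0]]]' --fingers 0

```text
clock: 7.72
eef_pos: [0.5515, -0.3483, 0.3046]
eef_rot: [180.0, -0.1, 7.9]
force: [0.9, 0.4, 0.2]
finger_gap: 0.0436
```

```bash
python3 go.py 470 -10 290 161 20
```

```text
now 7.725 [ 551.5 -348.3  304.6] [ 1.8e+02 -1.0e-01  7.9e+00] F [0.9 0.4 0.2] gap 0.0436 j [-35.  15.  54.   0. 111.  47.]
[[[-1.7, -17.3, 0.7, np.float64(-7.7)], [0.6, -17.4, 0.7, np.float64(-7.7)], [3.0, -17.1, 0.7, np.float64(-7.7)], [5.2, -16.6, 0.7, np.float64(-7.7)], [7.4, -15.7, 0.7, np.float64(-7.7)]]]
[[[9.5, -14.6, 0.7, np.float64(-7.7)], [11.3, -13.2, 0.7, np.float64(-7.7)], [13.0, -11.6, 0.7, np.float64(-7.7)], [14.4, -9.7, 0.7, np.float64(-7.7)], [15.6, -7.7, 0.8, np.float64(-7.7)]]]
[[[16.5, -5.6, 0.7, np.float64(-7.7)], [17.1, -3.3, 0.8, np.float64(-7.7)], [17.4, -1.0, 0.7, np.float64(-7.7)], [17.3, 1.4, 0.8, np.float64(-7.7)], [17.0, 3.7, 0.7, np.float64(-7.7)]]]
[[[16.4, 5.9, 0.8, np.float64(-7.7)], [15.4, 8.1, 0.7, np.float64(-7.7)], [14.2, 10.0, 0.8, np.float64(-7.7)], [12.7, 11.9, 0.7, np.float64(-7.7)], [11.1, 13.5, 0.8, np.float64(-7.7)]]]
```

Request:
drive_tool --plan '[[[-2,-17,0,-7.7],[0.5,-17,0,-7.7],[3,-17,0,-7.7],[5,-16.5,0,-7.7],[7.5,-16,0,-7.7]]]'

```text
clock: 8.35
eef_pos: [0.5308, -0.2641, 0.3038]
eef_rot: [179.9, -0.0, 46.7]
force: [-0.1, 0.2, -0.8]
finger_gap: 0.0438
```

Request:
drive_tool --plan '[[[9.5,-14.5,0,-7.7],[11,-13,0,-7.7],[13,-11.5,0,-7.7],[14.5,-10,0,-7.7],[15.5,-8,0,-7.7]]]'

```text
clock: 8.98
eef_pos: [0.51, -0.1798, 0.3038]
eef_rot: [179.9, 0.0, 85.2]
force: [0.8, 0.1, -0.2]
finger_gap: 0.0441
```

Request:
drive_tool --plan '[[[16.5,-5.5,2,-7.7],[17,-3,2,-7.7],[17.5,-1,2,-7.7],[17.5,1.5,2,-7.7],[17,3.5,2,-7.7]]]' --fingers -0.5

```text
clock: 9.6
eef_pos: [0.4898, -0.0951, 0.2937]
eef_rot: [179.9, 0.1, 123.7]
force: [-0.8, -0.1, 0.1]
finger_gap: 0.0655
```

Request:
drive_tool --plan '[[[16.5,6,5,-7.7],[15.5,8,5,-7.7],[14,10,5,-7.7],[12.5,12,5,-7.7],[11,13.5,5,-7.7]]]'

```text
clock: 10.22
eef_pos: [0.4699, -0.0105, 0.2686]
eef_rot: [180.0, 0.1, 162.2]
force: [-0.6, -0.1, 0.6]
finger_gap: 0.0655
```

```bash
python3 go.py; python3 - <<'E'
from h import *
W,_=grab("wrist","w5.png")
S,s=grab("side","s5.png")
S,s=grab("top","t5.png")
E
```

```text
now 10.225 [469.9 -10.5 268.6] [1.800e+02 1.000e-01 1.622e+02] F [-0.6 -0.1  0.6] gap 0.0655 j [ -5. -15.  87.   0. 108. -78.]
```

View pics/w5.png

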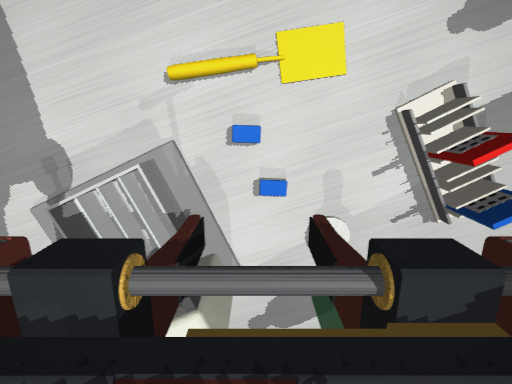

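View pics/s5.png

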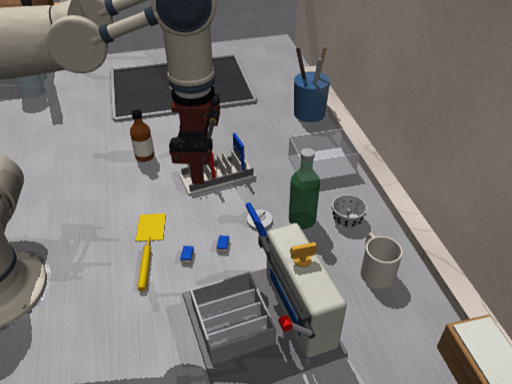

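View pics/t5.png

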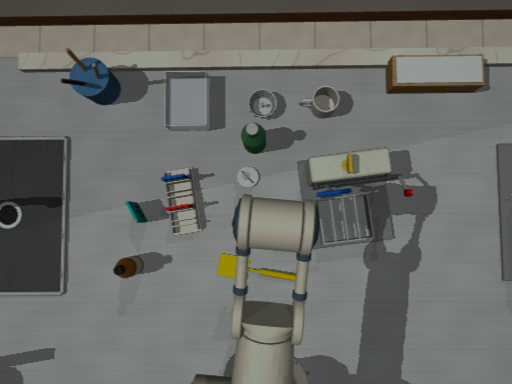

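```bash
cat > m5.py <<'E'
from m1 import cent
from h import *
W,w=grab("wrist")
for bx in((200,100,320,212),):
    _,z=cent(w,(105,120,40),(125,255,255),bx); cs,_=cv2.findContours(z,0,2)
    for c in cs:
        if cv2.contourArea(c)<100: continue
        r=cv2.minAreaRect(c); P=np.array([onz(W,*q,.018)[:2] for q in cv2.boxPoints(r)]); e=P[1]-P[0],P[2]-P[1]
        print(r[0],onz(W,*r[0],.018).round(4),[(np.linalg.norm(x).round(4),np.degrees(np.arctan2(x[1],x[0])).round(1)) for x in e])
E
python3 m5.py; python3 go.py 504 5.5 100 161 5
```

```text
(273.60516357421875, 187.21206665039062) [0.5032 0.0035 0.018 ] [(np.float64(0.0237), np.float64(158.7)), (np.float64(0.0387), np.float64(68.4))]
(246.5, 133.5) [ 0.4182 -0.0094  0.018 ] [(np.float64(0.0372), np.float64(71.8)), (np.float64(0.0231), np.float64(-18.0))]
now 10.525 [470.2 -11.8 267.7] [1.800e+02 1.000e-01 1.618e+02] F [-0.8 -0.5 -0.2] gap 0.066 j [ -6. -14.  87.  -0. 108. -77.]
[[[-5.3, 5.4, 33.5, np.float64(0.2)], [-5.3, 5.4, 33.5, np.float64(0.2)], [-5.3, 5.4, 33.6, np.float64(0.2)], [-5.3, 5.5, 33.5, np.float64(0.2)], [-5.3, 5.5, 33.6, np.float64(0.2)]]]
```

Request:
drive_tool --plan '[[[-5.3,5.3,33,0.3],[-5.3,5.3,33,0.3],[-5.3,5.3,33,0.3],[-5.3,5.4,33,0.3],[-5.3,5.4,33,0.3]]]'

```text
clock: 11.15
eef_pos: [0.5041, 0.0048, 0.1011]
eef_rot: [-180.0, 0.0, 160.3]
force: [-0.0, 0.4, -0.6]
finger_gap: 0.0657
```

```bash
python3 go.py 504 5 24 160.5 5; python3 - <<'E'
from h import *
W,_=grab("wrist","w6.png")
S,s=grab("side");cv2.imwrite("pics/s6.png",cv2.resize(s[150:300,120:300],None,fx=4,fy=4))
E
```

```text
now 11.15 [504.1   4.8 101.1] [-180.     0.   160.3] F [-0.   0.4 -0.6] gap 0.0657 j [ -3.  -9.  99.  -0.  90. -74.]
[[[0.0, 0.0, 15.4, np.float64(-0.0)], [0.0, 0.0, 15.4, np.float64(-0.0)], [0.1, 0.0, 15.4, np.float64(-0.0)], [0.0, 0.1, 15.4, np.float64(-0.0)], [0.1, 0.0, 15.5, np.float64(-0.0)]]]
```

View pics/w6.png

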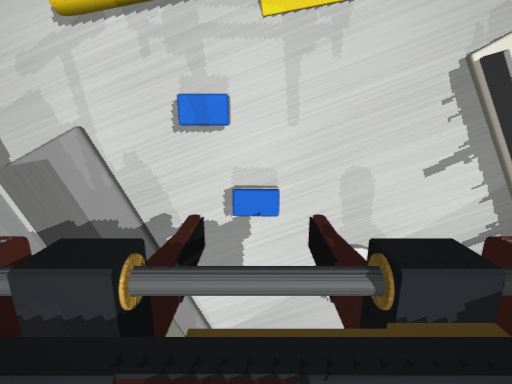

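View pics/s6.png

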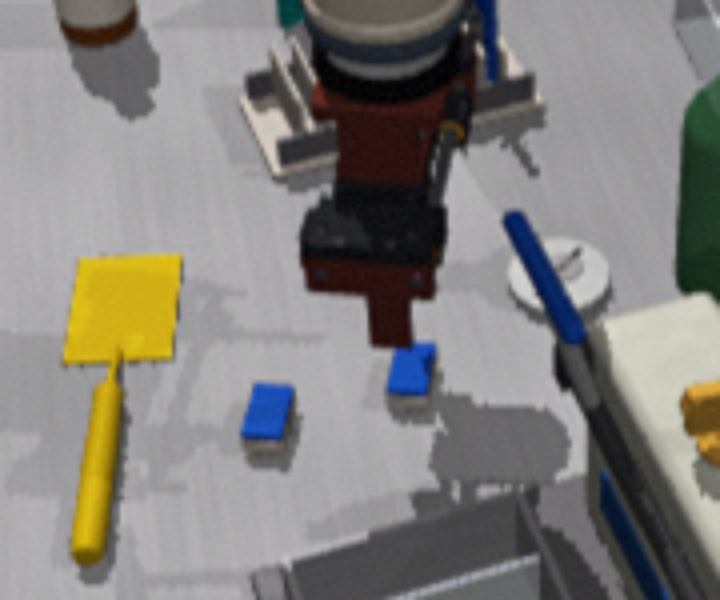

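Request:
drive_tool --plan '[[[0,0,20,0],[0,0,20,0],[0,0,17,0],[0,0,12,0],[0,0,6,0]]]'

```text
clock: 11.88
eef_pos: [0.5033, 0.0055, 0.0258]
eef_rot: [-180.0, -0.1, 160.4]
force: [0.5, -0.8, 0.1]
finger_gap: 0.0663
```

Request:
drive_tool --plan '[[[0,0,0,0],[0,0,0,0],[0,0,0,0],[0,0,0,0],[0,0,0,0]]]' --fingers 1

```text
clock: 12.5
eef_pos: [0.5041, 0.0054, 0.0274]
eef_rot: [180.0, 0.1, 160.4]
force: [-0.1, -0.3, 2.7]
finger_gap: 0.0398
```

Request:
drive_tool --plan '[[[0,0,0,0],[0,0,-10,0],[0,0,-20,0],[0,0,-20,0],[0,0,-20,0]]]'

```text
clock: 13.12
eef_pos: [0.5036, 0.0055, 0.098]
eef_rot: [180.0, 0.0, 160.4]
force: [1.3, 0.5, 0.0]
finger_gap: 0.0393
```

```bash
python3 go.py; python3 - <<'E'
from h import *
W,_=grab("wrist","w7.png")
E
```

```text
now 13.125 [503.6   5.5  98. ] [180.    0.  160.4] F [1.3 0.5 0. ] gap 0.0393 j [ -3.  -9.  99.   0.  90. -74.]
```

View pics/w7.png

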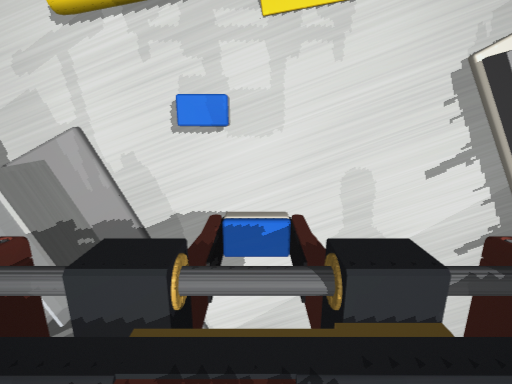

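```bash
cat > seq.py <<'E'
# seq.py x y z yaw n ; ... chained waypoints from current pose
import sys
from go import plan
from h import *
s=bot.read_state();p=s["eef_pos"]*1e3;y=s["eef_rot"][2]
print(s["clock"],p.round(1),y.round(1),"gap",round(s["finger_gap"],4))
for w in " ".join(sys.argv[1:]).split("/"):
    a=[float(v) for v in w.split()];n=int(a[4]);o=plan(p,y,a[:3],a[3],n);p,y=np.array(a[:3]),a[3]
    print(w)
    for i in range(0,n,5): print("  ",str([[float(round(q,1)) for q in r] for r in o[i:i+5]]))
E
python3 seq.py 420 -100 165 128 5 / 420 -266 165 97.5 5 / 468 -266 140 97.5 5 / 468 -266 60 97.5 5
```

```text
13.175 [505.    5.4 101.3] 160.4 gap 0.0394
420 -100 165 128 5 
   [[9.0, -25.6, -12.7, 6.5], [6.0, -26.4, -12.7, 6.5], [3.0, -26.9, -12.8, 6.5], [-0.1, -27.1, -12.7, 6.5], [-3.2, -26.8, -12.8, 6.5]]
 420 -266 165 97.5 5 
   [[-26.2, -20.4, -0.0, 6.1], [-28.2, -17.6, -0.0, 6.1], [-29.9, -14.4, -0.0, 6.1], [-31.2, -11.2, -0.0, 6.1], [-32.3, -7.8, -0.0, 6.1]]
 468 -266 140 97.5 5 
   [[-1.3, 9.5, 5.0, -0.0], [-1.2, 9.5, 5.0, -0.0], [-1.3, 9.5, 5.0, -0.0], [-1.2, 9.5, 5.0, -0.0], [-1.3, 9.6, 5.0, -0.0]]
 468 -266 60 97.5 5
   [[0.0, 0.0, 16.0, -0.0], [0.0, 0.0, 16.0, -0.0], [0.0, 0.0, 16.0, -0.0], [0.0, 0.0, 16.0, -0.0], [0.0, 0.0, 16.0, -0.0]]
```

Request:
drive_tool --plan '[[[9,-25.5,-13,6.5],[6,-26.5,-13,6.5],[3,-27,-13,6.5],[0,-27,-13,6.5],[-3,-27,-13,6.5]]]'

```text
clock: 13.8
eef_pos: [0.4177, -0.1004, 0.1624]
eef_rot: [180.0, 0.0, 127.7]
force: [0.1, 0.1, -0.2]
finger_gap: 0.0397
```

Request:
drive_tool --plan '[[[-26,-20.5,0,6.1],[-28,-17.5,0,6.1],[-30,-14.5,0,6.1],[-31,-11,0,6.1],[-32.5,-8,0,6.1]]]'

```text
clock: 14.42
eef_pos: [0.4177, -0.2668, 0.162]
eef_rot: [180.0, 0.0, 97.2]
force: [-0.0, 0.3, -0.3]
finger_gap: 0.04
```

```bash
python3 seq.py 468 -266 140 97.5 5 / 468 -266 60 97.5 5;  python3 - <<'E'
from h import *
W,_=grab("wrist","w8.png")
E
```

```text
14.425 [ 417.7 -266.8  162. ] 97.2 gap 0.04
468 -266 140 97.5 5 
   [[-1.1, 10.0, 4.4, -0.1], [-1.1, 10.0, 4.4, -0.1], [-1.2, 10.0, 4.4, -0.1], [-1.2, 10.0, 4.4, -0.1], [-1.1, 10.0, 4.4, -0.1]]
 468 -266 60 97.5 5
   [[0.0, 0.0, 16.0, -0.0], [0.0, 0.0, 16.0, -0.0], [0.0, 0.0, 16.0, -0.0], [0.0, 0.0, 16.0, -0.0], [0.0, 0.0, 16.0, -0.0]]
```

View pics/w8.png

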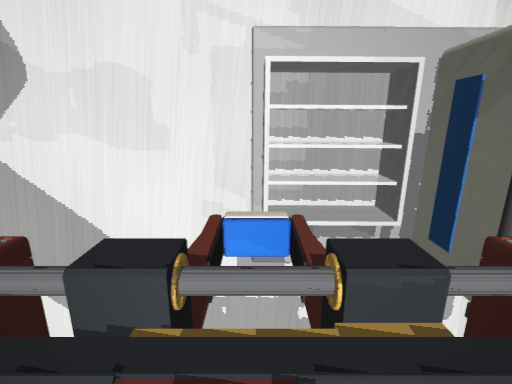

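```bash
python3 - <<'E'
from h import *
W,_=grab("wrist")
for u,v,z in((335,220,.062),(335,182,.052),(335,145,.052),(335,106,.052),(335,60,.062),(267,150,.062),(408,150,.062)):
    p=onz(W,u,v,z); d=p[:2]-[.4815,-.213]; a=np.radians(7.5)
    print(p.round(4), "rinser",(d@[np.cos(a),np.sin(a)]).round(4),(d@[-np.sin(a),np.cos(a)]).round(4))
E
```

```text
[ 0.4921 -0.2832  0.062 ] rinser 0.0013 -0.0709
[ 0.4884 -0.2496  0.052 ] rinser 0.0021 -0.0372
[ 0.4819 -0.2162  0.052 ] rinser 0.0 -0.0032
[ 0.4755 -0.1832  0.052 ] rinser -0.002 0.0303
[ 0.4662 -0.1494  0.062 ] rinser -0.0069 0.0651
[ 0.4214 -0.2269  0.062 ] rinser -0.0614 -0.0059
[ 0.5425 -0.2123  0.062 ] rinser 0.0606 -0.0073
```

Request:
drive_tool --plan '[[[-1,10,4,0],[-1,10,4,0],[-1,10,4,0],[-1,10,4,0],[-1,10,4,0]]]'

```text
clock: 15.15
eef_pos: [0.4688, -0.2638, 0.1414]
eef_rot: [-180.0, -0.0, 97.5]
force: [0.2, -0.1, 0.3]
finger_gap: 0.0396
```

Request:
drive_tool --plan '[[[-3,0,16,0],[0,0,18,0],[0,0,18,0],[0,0,16,0],[0,0,12,0]]]'

```text
clock: 15.78
eef_pos: [0.468, -0.267, 0.0603]
eef_rot: [-180.0, -0.0, 97.4]
force: [-0.7, -0.1, 1.1]
finger_gap: 0.0399
```

```bash
python3 go.py;  python3 - <<'E'
from h import *
W,_=grab("wrist","w9.png")
S,s=grab("side");cv2.imwrite("pics/s9.png",cv2.resize(s[210:384,170:360],None,fx=3.4,fy=3.4))
E
```

```text
now 15.775 [ 468.  -267.    60.3] [-180.    -0.    97.4] F [-0.7 -0.1  1.1] gap 0.0399 j [-33.  -2.  96.   0.  85. -41.]
```

View pics/w9.png

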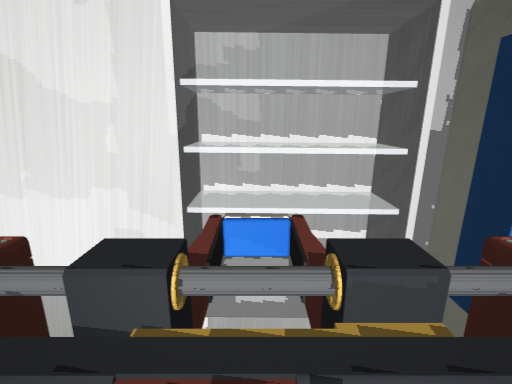

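View pics/s9.png

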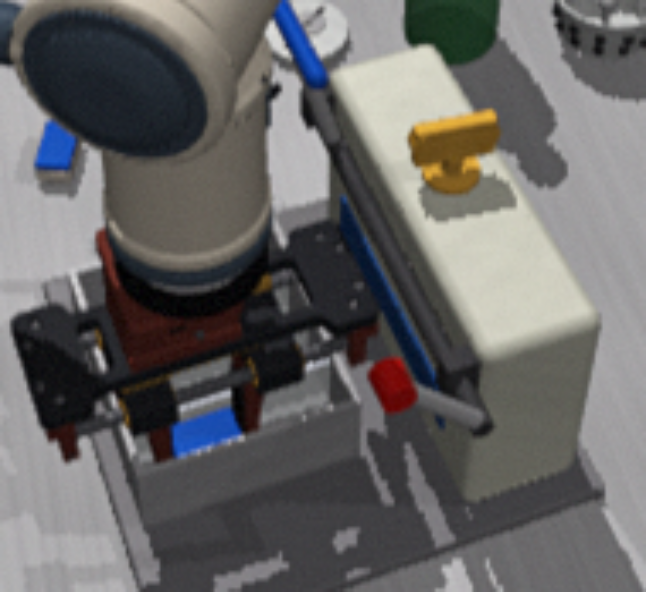

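Request:
drive_tool --plan '[[[0,3,4,0],[0,3,5,0],[0,0,5,0],[0,0,4,0],[0,0,0,0]]]'

```text
clock: 16.5
eef_pos: [0.4741, -0.2662, 0.0433]
eef_rot: [-180.0, -0.0, 97.4]
force: [-0.0, 0.0, -0.0]
finger_gap: 0.0396
```

Request:
drive_tool --plan '[[[0,0,0,0],[0,0,0,0],[0,0,0,0],[0,0,-5,0],[0,0,-15,0]]]' --fingers -0.1

```text
clock: 17.12
eef_pos: [0.4739, -0.2661, 0.0637]
eef_rot: [-179.9, -0.1, 97.4]
force: [-0.7, 0.0, -0.1]
finger_gap: 0.0483
```

Request:
drive_tool --plan '[[[0,0,-25,0],[0,0,-25,0],[0,0,-25,0],[0,0,-25,0],[0,-10,-10,0]]]'

```text
clock: 17.75
eef_pos: [0.465, -0.268, 0.1766]
eef_rot: [179.8, 0.1, 97.5]
force: [-0.5, 0.1, 0.1]
finger_gap: 0.0486
```

```bash
python3 go.py;  python3 - <<'E'
from h import *
W,_=grab("wrist","w10.png")
E
python3 seq.py 420 -250 230 100 5 / 420 -60 260 99 5 / 480 150 260 99 5 / 517 254.5 230 99 5
```

```text
now 17.75 [ 465.  -268.   176.6] [1.798e+02 1.000e-01 9.750e+01] F [-0.5  0.1  0.1] gap 0.0486 j [-34.  -5.  88.   0.  97. -41.]
17.8 [ 463.9 -268.4  177.2] 97.4 gap 0.0483
420 -250 230 100 5 
   [[4.8, -8.2, -10.6, -0.5], [4.8, -8.2, -10.6, -0.5], [4.9, -8.2, -10.5, -0.5], [5.0, -8.1, -10.6, -0.5], [5.1, -8.1, -10.5, -0.5]]
 420 -60 260 99 5 
   [[37.4, 6.6, -6.0, 0.2], [37.5, 6.5, -6.0, 0.2], [37.5, 6.3, -6.0, 0.2], [37.5, 6.2, -6.0, 0.2], [37.4, 6.1, -6.0, 0.2]]
 480 150 260 99 5 
   [[39.6, 18.4, -0.0, -0.0], [39.6, 18.4, -0.0, -0.0], [39.6, 18.4, -0.0, -0.0], [39.6, 18.5, -0.0, -0.0], [39.6, 18.4, -0.0, -0.0]]
 517 254.5 230 99 5
   [[19.5, 10.6, 6.0, -0.0], [19.5, 10.6, 6.0, -0.0], [19.5, 10.6, 6.0, -0.0], [19.5, 10.5, 6.0, -0.0], [19.4, 10.6, 6.0, -0.0]]
```

View pics/w10.png

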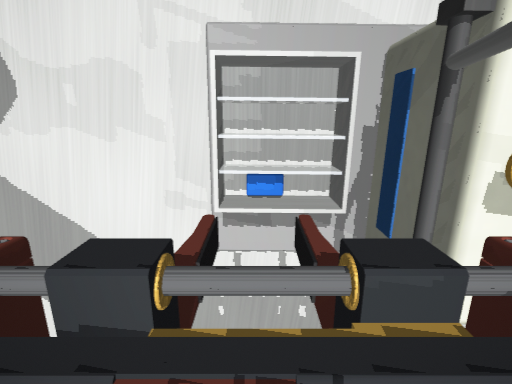

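Tablet lies in the nearest bay (265,185). Now to the red insert.

Request:
drive_tool --plan '[[[5,-8,-10.5,-0.5],[5,-8,-10.5,-0.5],[5,-8,-10.5,-0.5],[5,-8,-10.5,-0.5],[5,-8,-10.5,-0.5]]]'

```text
clock: 18.42
eef_pos: [0.4206, -0.2485, 0.227]
eef_rot: [180.0, 0.0, 99.9]
force: [0.3, 0.6, -0.0]
finger_gap: 0.0483
```

Request:
drive_tool --plan '[[[37.5,6.5,-6,0.2],[37.5,6.5,-6,0.2],[37.5,6.5,-6,0.2],[37.5,6,-6,0.2],[37.5,6,-6,0.2]]]'

```text
clock: 19.05
eef_pos: [0.4208, -0.0574, 0.2569]
eef_rot: [180.0, 0.0, 98.9]
force: [1.2, 0.3, 0.2]
finger_gap: 0.0479
```

Request:
drive_tool --plan '[[[39.5,18.5,0,0],[39.5,18.5,0,0],[39.5,18.5,0,0],[39.5,18.5,0,0],[39.5,18.5,0,0]]]' --fingers 0.15

```text
clock: 19.68
eef_pos: [0.482, 0.1522, 0.2567]
eef_rot: [180.0, 0.0, 98.9]
force: [-0.1, -1.0, 0.7]
finger_gap: 0.037
```

```bash
python3 go.py 517 254.5 230 99 5;  python3 - <<'E'
from h import *
W,_=grab("wrist","w11.png")
T,_=grab("top","t11.png")
E
```

```text
now 19.675 [482.  152.2 256.7] [180.    0.   98.9] F [-0.1 -1.   0.7] gap 0.037 j [ 14.  -9.  83.  -0. 106.   5.]
[[[19.1, 10.1, 5.3, np.float64(-0.0)], [19.1, 10.1, 5.4, np.float64(-0.0)], [19.2, 10.1, 5.3, np.float64(-0.0)], [19.1, 10.1, 5.4, np.float64(-0.0)], [19.2, 10.1, 5.3, np.float64(-0.0)]]]
```

View pics/w11.png

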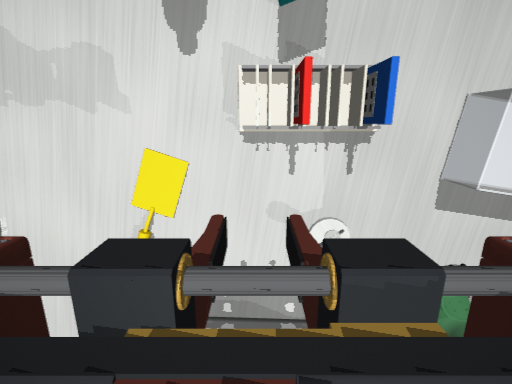

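View pics/t11.png

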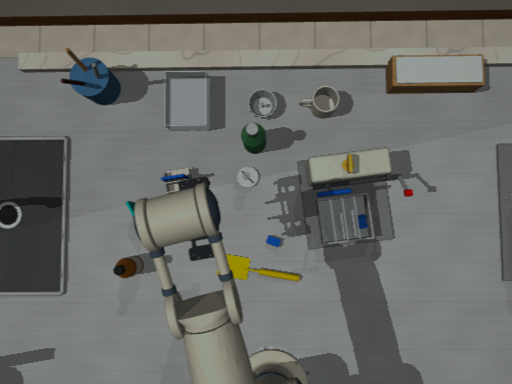

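Request:
drive_tool --plan '[[[19,10,8,0],[19,10,8,0],[19,10,8,0],[19,10,8,0],[19,10,8,0]]]'

```text
clock: 20.4
eef_pos: [0.5171, 0.2536, 0.2152]
eef_rot: [-180.0, 0.0, 98.9]
force: [0.5, -0.7, 0.9]
finger_gap: 0.0374
```

```bash
python3 go.py 517 254.5 230 99 5;  python3 - <<'E'
from h import *
W,_=grab("wrist","w12.png")
E
```

```text
now 20.4 [517.1 253.6 215.2] [-180.     0.    98.9] F [ 0.5 -0.7  0.9] gap 0.0374 j [ 23.   1.  78.   0. 101.  14.]
[[[0.2, 0.0, -3.0, np.float64(-0.0)], [0.2, 0.0, -3.0, np.float64(-0.0)], [0.2, 0.0, -2.9, np.float64(-0.0)], [0.2, 0.0, -3.0, np.float64(-0.0)], [0.1, 0.0, -2.9, np.float64(-0.0)]]]
```

View pics/w12.png

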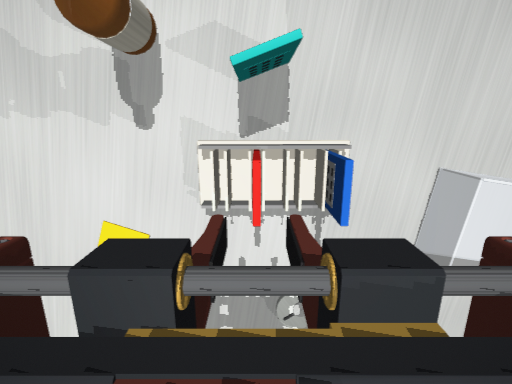

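```bash
python3 - <<'E'
from h import *
W,_=grab("wrist")
a,b=onz(W,257,150,.108),onz(W,257,226,.108); print(a,b,(a+b)/2,np.linalg.norm(a-b))
E
```

```text
[0.51086747 0.29696835 0.108     ] [0.52216215 0.22592087 0.108     ] [0.51651481 0.26144461 0.108     ] 0.07193965956553637
```

Request:
drive_tool --plan '[[[0,0,28,0],[0,0,28,0],[0,0,24,0],[0,0,20,0],[0,0,14,0]]]'

```text
clock: 21.12
eef_pos: [0.5166, 0.2521, 0.1012]
eef_rot: [-180.0, 0.0, 98.9]
force: [-0.1, 0.5, 0.3]
finger_gap: 0.0375
```

Request:
drive_tool --plan '[[[0,0,0,0],[0,0,0,0],[0,0,0,0],[0,0,0,0],[0,0,0,0]]]' --fingers 1

```text
clock: 21.75
eef_pos: [0.5172, 0.2526, 0.1034]
eef_rot: [179.9, -0.0, 98.9]
force: [0.6, -0.4, 3.9]
finger_gap: 0.0078
```

Request:
drive_tool --plan '[[[0,0,0,0],[0,0,-10,0],[0,0,-20,0],[0,0,-25,0],[0,0,-30,0]]]'

```text
clock: 22.38
eef_pos: [0.5166, 0.2523, 0.1887]
eef_rot: [-180.0, 0.0, 98.9]
force: [-0.9, 0.1, -1.3]
finger_gap: 0.008
```

Request:
drive_tool --plan '[[[0,0,-30,0],[0,0,-30,0],[0,0,-20,0],[0,0,0,0],[0,0,0,0]]]'

```text
clock: 23.0
eef_pos: [0.5166, 0.2523, 0.2666]
eef_rot: [-180.0, 0.0, 98.9]
force: [-0.8, -0.6, -0.6]
finger_gap: 0.0077
```

```bash
python3 - <<'E'
from h import *
W,_=grab("wrist","w13.png")
W,_=grab("side","s13.png")
E
python3 seq.py 460 120 270 78 5 / 410 -50 270 48 5 / 410 -170 270 18 5 / 465 -200 270 7.5 5
```

```text
23.1 [516.4 252.2 265.8] 98.9 gap 0.0081
460 120 270 78 5 
   [[-24.4, -15.2, -0.8, 4.2], [-25.4, -13.4, -0.8, 4.2], [-26.4, -11.5, -0.9, 4.2], [-27.1, -9.6, -0.8, 4.2], [-27.7, -7.6, -0.9, 4.2]]
 410 -50 270 48 5 
   [[-35.3, -2.7, -0.0, 6.0], [-35.4, 1.0, -0.0, 6.0], [-35.1, 4.7, -0.0, 6.0], [-34.5, 8.3, -0.0, 6.0], [-33.4, 11.9, -0.0, 6.0]]
 410 -170 270 18 5 
   [[-17.8, 16.1, -0.0, 6.0], [-16.1, 17.8, -0.0, 6.0], [-14.1, 19.4, -0.0, 6.0], [-12.0, 20.8, -0.0, 6.0], [-9.8, 21.9, -0.0, 6.0]]
 465 -200 270 7.5 5
   [[8.6, 9.1, -0.0, 2.1], [8.9, 8.8, -0.0, 2.1], [9.3, 8.4, -0.0, 2.1], [9.6, 8.1, -0.0, 2.1], [9.8, 7.8, -0.0, 2.1]]
```

View pics/w13.png

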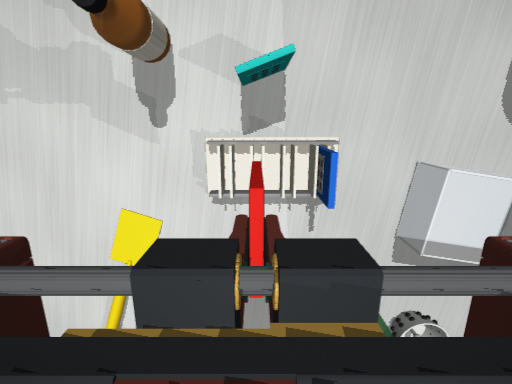

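View pics/s13.png

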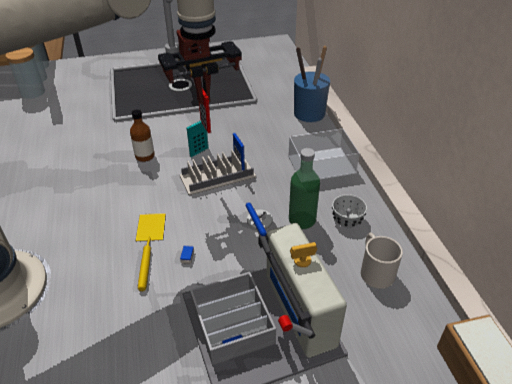

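```bash
python3 seq.py 460 120 270 78 5 / 410 -20 270 48 5 / 410 -120 270 18 5 / 457 -166 270 7.5 5
```

```text
23.1 [516.4 252.2 265.8] 98.9 gap 0.0081
460 120 270 78 5 
   [[-24.4, -15.2, -0.8, 4.2], [-25.4, -13.4, -0.8, 4.2], [-26.4, -11.5, -0.9, 4.2], [-27.1, -9.6, -0.8, 4.2], [-27.7, -7.6, -0.9, 4.2]]
 410 -20 270 48 5 
   [[-29.5, -4.0, -0.0, 6.0], [-29.7, -0.8, -0.0, 6.0], [-29.6, 2.2, -0.0, 6.0], [-29.3, 5.4, -0.0, 6.0], [-28.5, 8.3, -0.0, 6.0]]
 410 -120 270 18 5 
   [[-14.9, 13.4, -0.0, 6.0], [-13.4, 14.9, -0.0, 6.0], [-11.7, 16.2, -0.0, 6.0], [-10.0, 17.3, -0.0, 6.0], [-8.2, 18.2, -0.0, 6.0]]
 457 -166 270 7.5 5
   [[6.1, 11.7, -0.0, 2.1], [6.5, 11.4, -0.0, 2.1], [6.9, 11.2, -0.0, 2.1], [7.4, 10.9, -0.0, 2.1], [7.7, 10.6, -0.0, 2.1]]
```

Request:
drive_tool --plan '[[[-24.5,-15,-1,4.2],[-25.5,-13.5,-1,4.2],[-26.5,-11.5,-1,4.2],[-27,-9.5,-1,4.2],[-27.5,-7.5,-1,4.2]]]'

```text
clock: 23.72
eef_pos: [0.46, 0.1193, 0.2712]
eef_rot: [-179.9, 0.0, 77.8]
force: [0.6, 0.1, -0.7]
finger_gap: 0.0076
```

Request:
drive_tool --plan '[[[-29.5,-4,0,6],[-29.5,-1,0,6],[-29.5,2,0,6],[-29.5,5.5,0,6],[-28.5,8.5,0,6]]]'

```text
clock: 24.35
eef_pos: [0.4096, -0.0204, 0.2713]
eef_rot: [-179.9, 0.1, 47.7]
force: [0.0, -0.0, -0.8]
finger_gap: 0.0081
```

Request:
drive_tool --plan '[[[-15,13.5,0,6],[-13.5,15,0,6],[-11.5,16,0,6],[-10,17.5,0,6],[-8,18,0,6]]]'

```text
clock: 24.98
eef_pos: [0.41, -0.1201, 0.2712]
eef_rot: [-179.9, 0.1, 17.7]
force: [-0.0, -0.1, -1.0]
finger_gap: 0.0078
```

Request:
drive_tool --plan '[[[6,11.5,0,2.1],[6.5,11.5,0,2.1],[7,11,0,2.1],[7.5,11,0,2.1],[7.5,10.5,0,2.1]]]'

```text
clock: 25.6
eef_pos: [0.4579, -0.1658, 0.2721]
eef_rot: [-180.0, 0.0, 7.3]
force: [0.3, -0.3, -0.8]
finger_gap: 0.0081
```

```bash
python3 - <<'E'
from h import *
W,_=grab("wrist","w14.png")
W,_=grab("side","s14.png")
E
python3 seq.py 457 -166 170 7.5 5
```

```text
25.7 [ 457.8 -166.   271.7] 7.3 gap 0.0076
457 -166 170 7.5 5
   [[-0.2, -0.0, 20.3, -0.0], [-0.2, -0.0, 20.3, -0.0], [-0.1, -0.0, 20.4, -0.0], [-0.2, -0.1, 20.3, -0.0], [-0.1, -0.0, 20.4, -0.0]]
```

View pics/w14.png

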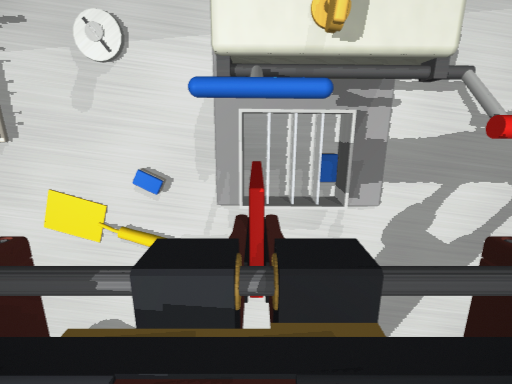

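View pics/s14.png

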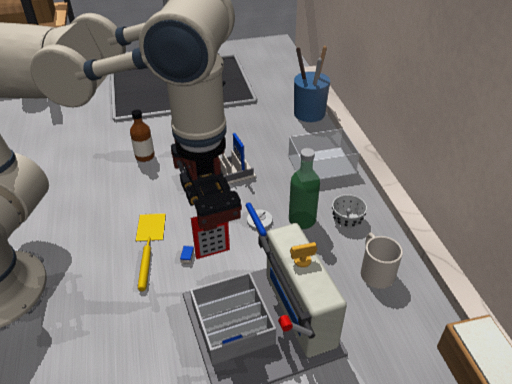

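Request:
drive_tool --plan '[[[0,0,20,0],[0,0,20,0],[0,0,20,0],[0,0,20,0],[0,0,20,0]]]'

```text
clock: 26.32
eef_pos: [0.4571, -0.1653, 0.1713]
eef_rot: [180.0, -0.0, 7.4]
force: [-0.4, -0.3, -0.6]
finger_gap: 0.0078
```

```bash
python3 - <<'E'
from h import *
W,_=grab("wrist","w15.png")
W,s=grab("side");cv2.imwrite("pics/s15.png",cv2.resize(s[210:384,170:360],None,fx=3.4,fy=3.4))
E
python3 go.py
```

```text
now 26.425 [ 456.1 -164.8  169.2] [-179.9    0.2    7.4] F [ 0.3 -0.7  0.2] gap 0.0082 j [-24. -13.  95.   0.  98.  59.]
```

View pics/w15.png

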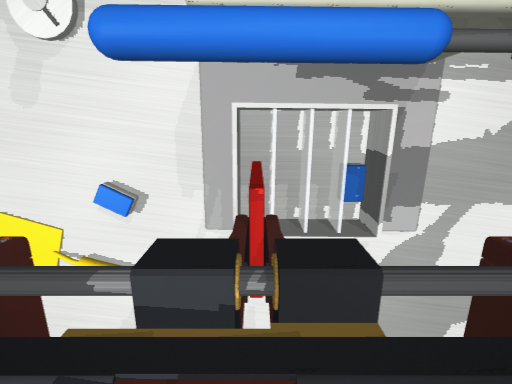

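View pics/s15.png

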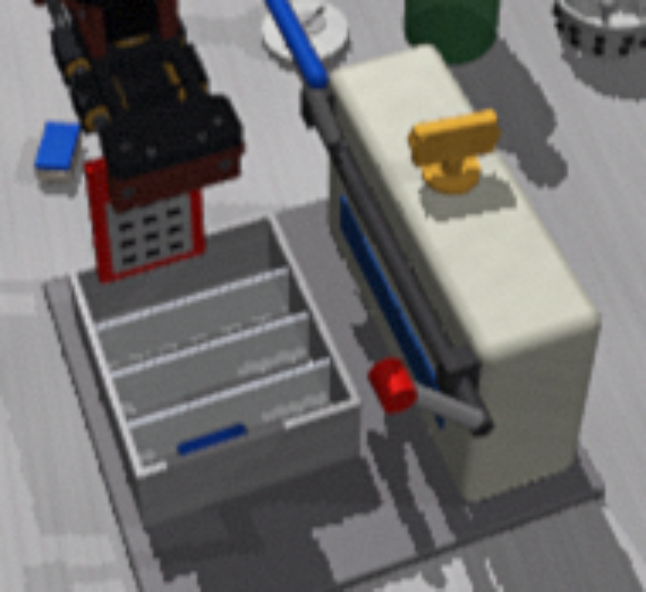

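Request:
drive_tool --plan '[[[3,0,12,0],[0,0,14,0],[0,0,14,0],[0,0,10,0],[0,0,7,0]]]'

```text
clock: 27.05
eef_pos: [0.4599, -0.1649, 0.1144]
eef_rot: [-180.0, 0.0, 7.4]
force: [-0.0, -0.2, 0.1]
finger_gap: 0.0079
```

```bash
python3 go.py
```

```text
now 27.05 [ 459.9 -164.9  114.4] [-180.     0.     7.4] F [-0.  -0.2  0.1] gap 0.0079 j [-24. -11. 100.  -0.  92.  59.]
```

Request:
drive_tool --plan '[[[0,0,2,0],[0,0,2,0],[0,0,2,0],[0,0,1,0],[0,0,0,0]]]'

```text
clock: 27.68
eef_pos: [0.4601, -0.1649, 0.1083]
eef_rot: [180.0, -0.0, 7.4]
force: [-0.0, 0.6, -1.0]
finger_gap: 0.008
```

Request:
drive_tool --plan '[[[0,0,0,0],[0,0,0,0],[0,0,0,0],[0,0,0,0],[0,0,-10,0]]]' --fingers 0.3

```text
clock: 28.3
eef_pos: [0.4596, -0.1647, 0.1177]
eef_rot: [-179.9, 0.1, 7.4]
force: [-0.4, 0.5, 0.2]
finger_gap: 0.0305
```

Request:
drive_tool --plan '[[[0,0,-20,0],[0,0,-30,0],[0,0,-30,0],[0,0,-30,0],[-10,0,-30,0]]]'

```text
clock: 28.92
eef_pos: [0.4503, -0.1662, 0.261]
eef_rot: [179.9, -0.1, 7.4]
force: [0.7, -1.4, 0.4]
finger_gap: 0.0308
```

```bash
python3 - <<'E'
from h import *
W,_=grab("wrist","w16.png")
W,s=grab("side");cv2.imwrite("pics/s16.png",cv2.resize(s[210:384,170:360],None,fx=3.4,fy=3.4))
E
python3 seq.py 410 -100 260 38 5 / 440 50 260 75 5 / 560 200 260 99 5 / 600 267 215 99 5
```

```text
29.025 [ 450.9 -166.8  264. ] 7.4 gap 0.0307
410 -100 260 38 5 
   [[-6.4, -14.3, 0.8, -6.1], [-4.8, -14.9, 0.8, -6.1], [-3.2, -15.3, 0.8, -6.1], [-1.6, -15.6, 0.8, -6.1], [0.0, -15.7, 0.8, -6.1]]
 440 50 260 75 5 
   [[23.2, -19.9, -0.0, -7.4], [25.6, -16.8, -0.0, -7.4], [27.5, -13.4, -0.0, -7.4], [29.0, -9.7, -0.0, -7.4], [30.0, -5.9, -0.0, -7.4]]
 560 200 260 99 5 
   [[35.2, 15.4, -0.0, -4.8], [33.8, 18.3, -0.0, -4.8], [32.1, 21.1, -0.0, -4.8], [30.2, 23.7, -0.0, -4.8], [28.2, 26.1, -0.0, -4.8]]
 600 267 215 99 5
   [[12.0, 10.0, 9.0, -0.0], [12.0, 10.0, 9.0, -0.0], [12.0, 10.0, 9.0, -0.0], [12.0, 10.0, 9.0, -0.0], [11.9, 10.0, 9.0, -0.0]]
```

View pics/w16.png

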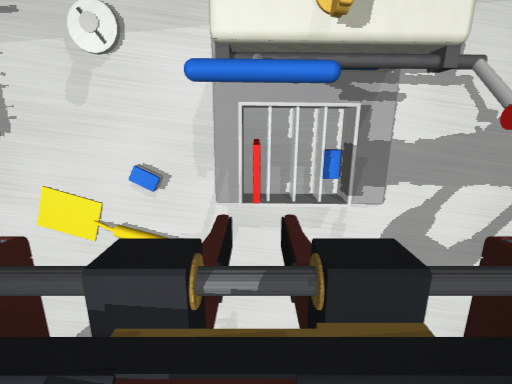

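View pics/s16.png

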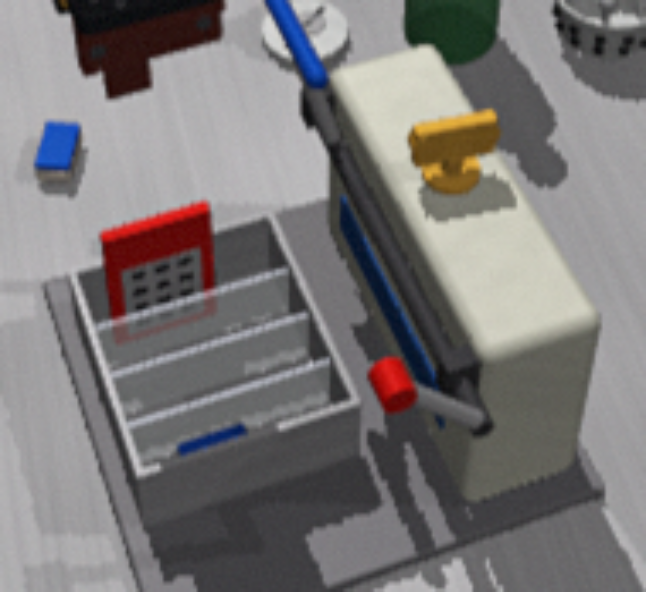

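Red insert stands upright in the far-left bay (wrist 257,170). Now the blue one.

Request:
drive_tool --plan '[[[-6.5,-14.5,1,-6.1],[-5,-15,1,-6.1],[-3,-15.5,1,-6.1],[-1.5,-15.5,1,-6.1],[0,-15.5,0,-6.1]]]'

```text
clock: 29.65
eef_pos: [0.409, -0.0986, 0.2536]
eef_rot: [-180.0, 0.0, 38.1]
force: [-0.0, 0.9, -0.2]
finger_gap: 0.0309
```

Request:
drive_tool --plan '[[[23,-20,0,-7.4],[25.5,-17,0,-7.4],[27.5,-13.5,0,-7.4],[29,-9.5,0,-7.4],[30,-6,0,-7.4]]]'

```text
clock: 30.28
eef_pos: [0.4391, 0.0519, 0.2537]
eef_rot: [-180.0, 0.0, 75.2]
force: [-0.0, -0.9, 1.4]
finger_gap: 0.0304
```

Request:
drive_tool --plan '[[[35,15.5,0,-4.8],[34,18.5,0,-4.8],[32,21,0,-4.8],[30,23.5,0,-4.8],[28,26,0,-4.8]]]' --fingers 0.15

```text
clock: 30.9
eef_pos: [0.5598, 0.2013, 0.2534]
eef_rot: [-180.0, 0.0, 99.1]
force: [0.6, 0.4, -0.1]
finger_gap: 0.0374
```

Request:
drive_tool --plan '[[[12,10,9,0],[12,10,9,0],[12,10,9,0],[12,10,9,0],[12,10,9,0]]]'

```text
clock: 31.52
eef_pos: [0.5996, 0.2676, 0.2087]
eef_rot: [180.0, 0.0, 98.9]
force: [0.0, -0.4, -0.8]
finger_gap: 0.0373
```

```bash
python3 - <<'E'
from h import *
W,_=grab("wrist","w17.png")
E
python3 go.py 600 267 102 99 5
```

```text
now 31.575 [599.6 268.9 206.6] [-179.9   -0.    98.9] F [-1.6 -0.5 -0.5] gap 0.0375 j [ 21.  14.  65.   0. 101.  12.]
[[[-0.4, 0.0, 20.9, np.float64(-0.0)], [-0.4, 0.0, 20.9, np.float64(-0.0)], [-0.4, 0.0, 20.9, np.float64(-0.0)], [-0.4, 0.0, 21.0, np.float64(-0.0)], [-0.4, 0.1, 20.9, np.float64(-0.0)]]]
```

View pics/w17.png

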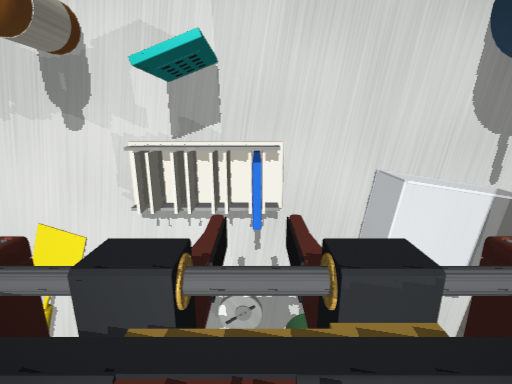

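Request:
drive_tool --plan '[[[0,0,26,0],[0,0,26,0],[0,0,22,0],[0,0,19,0],[0,0,13,0]]]'

```text
clock: 32.2
eef_pos: [0.599, 0.2669, 0.1021]
eef_rot: [-180.0, 0.0, 98.9]
force: [-0.0, -0.7, 0.7]
finger_gap: 0.0377
```

Request:
drive_tool --plan '[[[0,0,0,0],[0,0,0,0],[0,0,0,0],[0,0,0,0],[0,0,0,0]]]' --fingers 1

```text
clock: 32.83
eef_pos: [0.5997, 0.2672, 0.1044]
eef_rot: [179.9, -0.0, 98.9]
force: [0.3, 0.1, 3.3]
finger_gap: 0.0078
```

Request:
drive_tool --plan '[[[0,0,0,0],[0,0,-10,0],[0,0,-20,0],[0,0,-25,0],[0,0,-30,0]]]'

```text
clock: 33.45
eef_pos: [0.5989, 0.2669, 0.1896]
eef_rot: [-179.9, 0.0, 98.9]
force: [-0.1, -0.3, -0.7]
finger_gap: 0.0078
```

Request:
drive_tool --plan '[[[0,0,-30,0],[0,0,-30,0],[0,0,-20,0],[0,0,0,0],[0,0,0,0]]]'

```text
clock: 34.08
eef_pos: [0.599, 0.267, 0.2675]
eef_rot: [-179.9, 0.0, 98.9]
force: [0.4, 0.4, -1.4]
finger_gap: 0.0078
```

```bash
python3 - <<'E'
from h import *
W,_=grab("wrist","w18.png")
E
python3 seq.py 500 130 270 80 5 / 410 -20 270 50 5 / 400 -150 270 20 5 / 466 -232 270 7.5 5
```

```text
34.125 [598.9 266.9 266.9] 98.9 gap 0.0078
500 130 270 80 5 
   [[-24.0, -23.8, -0.6, 3.8], [-25.5, -22.1, -0.6, 3.8], [-26.9, -20.4, -0.6, 3.8], [-28.2, -18.6, -0.7, 3.8], [-29.4, -16.6, -0.6, 3.8]]
 410 -20 270 50 5 
   [[-32.7, -12.5, -0.0, 6.0], [-33.8, -9.0, -0.0, 6.0], [-34.6, -5.5, -0.0, 6.0], [-34.9, -1.8, -0.0, 6.0], [-34.9, 1.8, -0.0, 6.0]]
 400 -150 270 20 5 
   [[-21.2, 15.2, -0.0, 6.0], [-19.5, 17.3, -0.0, 6.0], [-17.6, 19.3, -0.0, 6.0], [-15.5, 21.0, -0.0, 6.0], [-13.2, 22.4, -0.0, 6.0]]
 466 -232 270 7.5 5
   [[6.8, 19.9, -0.0, 2.5], [7.7, 19.6, -0.0, 2.5], [8.5, 19.3, -0.0, 2.5], [9.3, 18.9, -0.0, 2.5], [10.1, 18.4, -0.0, 2.5]]
```

View pics/w18.png

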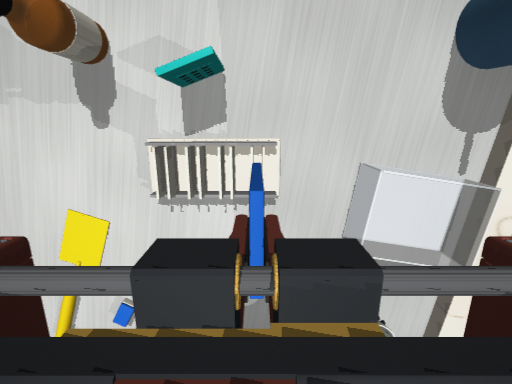

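Request:
drive_tool --plan '[[[-24,-24,-1,3.8],[-25.5,-22,-1,3.8],[-27,-20.5,-1,3.8],[-28,-18.5,0,3.8],[-29.5,-16.5,0,3.8]]]'

```text
clock: 34.75
eef_pos: [0.4992, 0.1292, 0.2698]
eef_rot: [-179.9, 0.1, 79.8]
force: [0.3, -0.2, 0.6]
finger_gap: 0.0076
```

Request:
drive_tool --plan '[[[-32.5,-12.5,0,6],[-34,-9,0,6],[-34.5,-5.5,0,6],[-35,-2,0,6],[-35,2,0,6]]]'

```text
clock: 35.38
eef_pos: [0.4089, -0.0206, 0.27]
eef_rot: [-179.9, 0.1, 49.7]
force: [0.1, -1.2, -1.0]
finger_gap: 0.0079
```

Request:
drive_tool --plan '[[[-21,15,0,6],[-19.5,17.5,0,6],[-17.5,19.5,0,6],[-15.5,21,0,6],[-13,22.5,0,6]]]'

```text
clock: 36.0
eef_pos: [0.3998, -0.1504, 0.27]
eef_rot: [-179.9, 0.1, 19.7]
force: [1.2, 0.2, -1.1]
finger_gap: 0.0079
```

Request:
drive_tool --plan '[[[7,20,0,2.5],[7.5,19.5,0,2.5],[8.5,19.5,0,2.5],[9.5,19,0,2.5],[10,19,0,2.5]]]'

```text
clock: 36.62
eef_pos: [0.4664, -0.233, 0.2698]
eef_rot: [-179.9, 0.1, 7.3]
force: [0.8, 0.7, -0.7]
finger_gap: 0.0077
```

```bash
python3 - <<'E'
from h import *
W,_=grab("wrist","w19.png")
E
python3 go.py 467 -233.5 170 7.5 5
```

```text
now 36.675 [ 467.2 -234.6  268.9] [-1.799e+02  1.000e-01  7.200e+00] F [-1.7 -0.1 -1.6] gap 0.0081 j [-30.  -6.  79.  -0. 107.  52.]
[[[-0.0, -0.2, 19.8, np.float64(-0.1)], [-0.0, -0.2, 19.8, np.float64(-0.1)], [-0.0, -0.2, 19.8, np.float64(-0.1)], [-0.0, -0.3, 19.7, np.float64(-0.1)], [-0.1, -0.2, 19.8, np.float64(-0.1)]]]
```

View pics/w19.png

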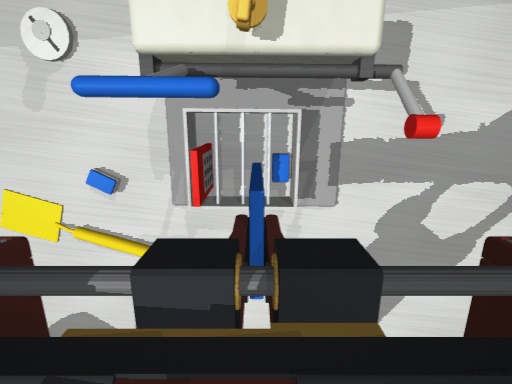

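Request:
drive_tool --plan '[[[0,0,20,0],[0,0,20,0],[0,0,20,0],[0,0,20,0],[0,0,18,0]]]'

```text
clock: 37.3
eef_pos: [0.4661, -0.2325, 0.1717]
eef_rot: [-180.0, 0.0, 7.4]
force: [0.6, -0.6, -0.8]
finger_gap: 0.0079
```

```bash
python3 - <<'E'
from h import *
W,_=grab("wrist","w20.png")
E
python3 go.py 467 -233.5 170 7.5 5
```

```text
now 37.35 [ 465.4 -232.1  169. ] [-179.8    0.2    7.4] F [ 0.9  0.3 -2.4] gap 0.008 j [-30.  -7.  90.  -0.  97.  52.]
[[[0.3, 0.3, -0.2, np.float64(-0.0)], [0.3, 0.3, -0.2, np.float64(-0.0)], [0.3, 0.3, -0.2, np.float64(-0.0)], [0.2, 0.4, -0.2, np.float64(-0.0)], [0.3, 0.3, -0.2, np.float64(-0.0)]]]
```

View pics/w20.png

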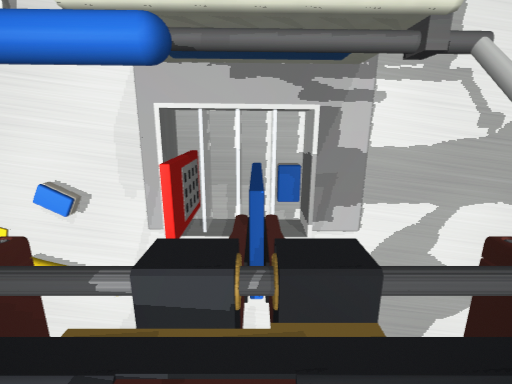

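Request:
drive_tool --plan '[[[3,0,12,0],[0,0,14,0],[0,0,14,0],[0,0,11,0],[0,0,7,0]]]'

```text
clock: 37.98
eef_pos: [0.4692, -0.2322, 0.1143]
eef_rot: [-180.0, 0.0, 7.4]
force: [-0.2, 0.5, -0.6]
finger_gap: 0.0078
```

Request:
drive_tool --plan '[[[0,0,2,0],[0,0,2,0],[0,0,1,0],[0,0,0,0],[0,0,0,0]]]'

```text
clock: 38.6
eef_pos: [0.4695, -0.2324, 0.1105]
eef_rot: [180.0, -0.0, 7.4]
force: [-0.2, -0.2, -1.0]
finger_gap: 0.008
```

```bash
python3 go.py
```

```text
now 38.6 [ 469.5 -232.4  110.5] [180.   -0.    7.4] F [-0.2 -0.2 -1. ] gap 0.008 j [-30.  -6.  95.  -0.  91.  53.]
```

Bottom about 3 mm above the floor; lower slightly and release.

Request:
drive_tool --plan '[[[0,0,2,0],[0,0,1,0],[0,0,0,0],[0,0,0,0],[0,0,0,0]]]'

```text
clock: 39.22
eef_pos: [0.4696, -0.2325, 0.1084]
eef_rot: [180.0, -0.1, 7.4]
force: [-1.4, 0.3, 5.0]
finger_gap: 0.0078
```

Request:
drive_tool --plan '[[[0,0,0,0],[0,0,0,0],[0,0,0,0],[0,0,0,0],[0,0,-10,0]]]' --fingers 0.3

```text
clock: 39.85
eef_pos: [0.4689, -0.232, 0.1166]
eef_rot: [-179.9, 0.1, 7.4]
force: [0.7, -0.9, -0.2]
finger_gap: 0.0306
```

Request:
drive_tool --plan '[[[0,0,-20,0],[0,0,-40,0],[0,0,-40,0],[0,0,-40,0],[-10,0,-40,0]]]'

```text
clock: 40.48
eef_pos: [0.4595, -0.2334, 0.3003]
eef_rot: [179.9, -0.1, 7.4]
force: [0.2, -0.7, 0.3]
finger_gap: 0.0308
```

```bash
python3 - <<'E'
from h import *
W,_=grab("wrist","w21.png")
W,s=grab("side");cv2.imwrite("pics/s21.png",cv2.resize(s[210:384,170:360],None,fx=3.4,fy=3.4))
T,_=grab("top","t21.png")
E
python3 seq.py 500 -345 300 7.4 5 / 549 -350 260 7.4 5
```

```text
40.625 [ 459.9 -234.   301.9] 7.4 gap 0.0308
500 -345 300 7.4 5 
   [[5.1, 23.0, 0.4, -0.0], [5.1, 23.1, 0.4, -0.0], [5.1, 23.0, 0.4, -0.0], [5.1, 23.1, 0.3, -0.0], [5.1, 23.0, 0.4, -0.0]]
 549 -350 260 7.4 5
   [[9.6, 2.3, 8.0, -0.0], [9.6, 2.2, 8.0, -0.0], [9.6, 2.3, 8.0, -0.0], [9.6, 2.2, 8.0, -0.0], [9.5, 2.3, 8.0, -0.0]]
```

View pics/w21.png

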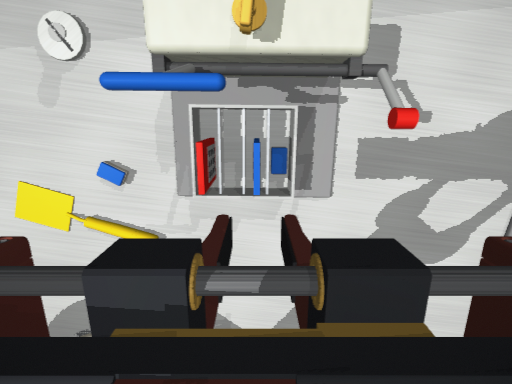

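View pics/s21.png

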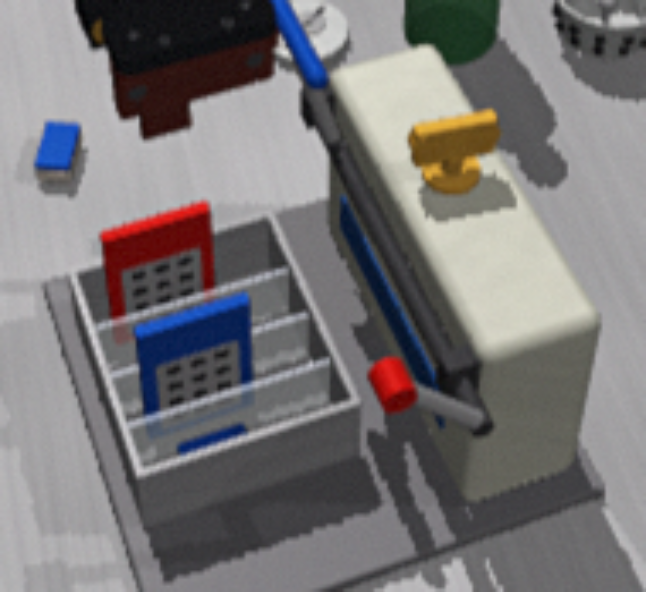

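View pics/t21.png

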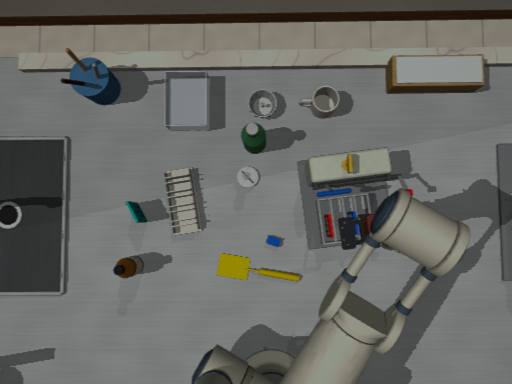

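Request:
drive_tool --plan '[[[5,23,0,0],[5,23,0,0],[5,23,0,0],[5,23,0,0],[5,23,0,0]]]' --fingers 0

```text
clock: 41.25
eef_pos: [0.4992, -0.3449, 0.2961]
eef_rot: [-179.9, 0.1, 7.4]
force: [0.4, -0.5, -0.4]
finger_gap: 0.0437
```

Request:
drive_tool --plan '[[[9.6,2.3,6,0],[9.6,2.3,8,0],[9.6,2.3,8,0],[9.6,2.3,8,0],[9.6,2.3,8,0]]]'

```text
clock: 41.88
eef_pos: [0.5489, -0.3493, 0.2587]
eef_rot: [-180.0, 0.0, 7.4]
force: [0.2, -0.1, -1.1]
finger_gap: 0.0439
```

```bash
python3 - <<'E'
from h import *
W,_=grab("wrist","w22.png")
E
python3 go.py 550 -350.5 200 7.5 5
```

```text
now 41.925 [ 549.5 -349.1  256.8] [-1.799e+02  1.000e-01  7.500e+00] F [-0.8  0.1 -0.7] gap 0.0439 j [-35.  14.  60.   0. 107.  47.]
[[[0.1, 0.3, 11.4, np.float64(-0.0)], [0.1, 0.3, 11.4, np.float64(-0.0)], [0.0, 0.3, 11.3, np.float64(-0.0)], [0.1, 0.3, 11.4, np.float64(-0.0)], [0.0, 0.2, 11.3, np.float64(-0.0)]]]
```

View pics/w22.png

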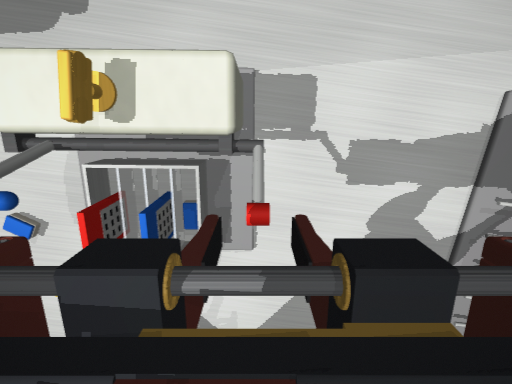

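Request:
drive_tool --plan '[[[0,1,12,0],[0,0,13,0],[0,0,13,0],[0,0,12,0],[0,0,8,0]]]'

```text
clock: 42.55
eef_pos: [0.548, -0.3506, 0.2001]
eef_rot: [-180.0, 0.0, 7.4]
force: [-0.1, -0.3, -0.1]
finger_gap: 0.0442
```

Request:
drive_tool --plan '[[[0,0,0,0],[0,0,0,0],[0,0,0,0],[0,0,0,0],[0,0,0,0]]]' --fingers 1

```text
clock: 43.18
eef_pos: [0.5485, -0.3505, 0.202]
eef_rot: [180.0, -0.0, 7.4]
force: [0.2, 1.2, 3.0]
finger_gap: 0.0177
```

Request:
drive_tool --plan '[[[-8.1,0,6.7,0],[-7.1,0,7.7,0],[-5.9,0,8.7,0],[-4.7,0,9.4,0],[-3.3,0,9.9,0]]]'

```text
clock: 43.8
eef_pos: [0.519, -0.3541, 0.159]
eef_rot: [-180.0, -0.0, 7.4]
force: [1.1, 4.5, 4.8]
finger_gap: 0.0177
```

Request:
drive_tool --plan '[[[-1.8,0,10.4,0],[-0.5,0,10.4,0],[1.1,0,10.5,0],[2.5,0,10.2,0],[3.9,0,9.7,0]]]'

```text
clock: 44.42
eef_pos: [0.5239, -0.3535, 0.1067]
eef_rot: [-179.9, 0.1, 7.4]
force: [-3.8, 3.0, 14.7]
finger_gap: 0.0177
```

```bash
python3 - <<'E'
from h import *
W,_=grab("wrist","w23.png")
W,s=grab("side","s23.png")
E
python3 go.py
```

```text
now 44.525 [ 523.9 -353.5  106.7] [-1.799e+02  1.000e-01  7.400e+00] F [-3.7  2.7  4. ] gap 0.0177 j [-37.  11.  78.  -0.  91.  46.]
```

View pics/w23.png

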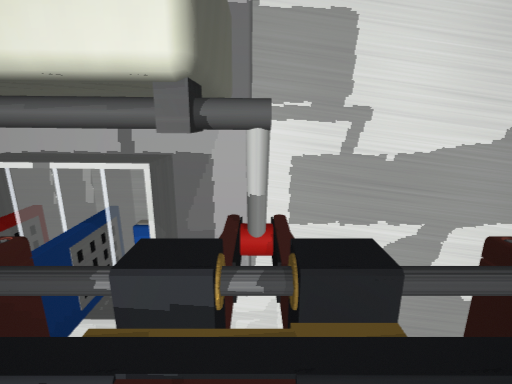

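View pics/s23.png

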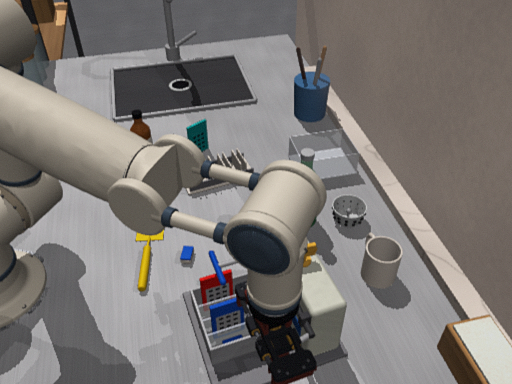

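Request:
drive_tool --plan '[[[0,0,0,0],[0,0,0,0],[0,0,0,0],[0,0,-10,0],[0,0,-30,0]]]' --fingers 0

```text
clock: 45.15
eef_pos: [0.5239, -0.3532, 0.1464]
eef_rot: [-179.9, 0.2, 7.4]
force: [-0.3, -0.3, 0.5]
finger_gap: 0.0437
```

Request:
drive_tool --plan '[[[0,0,-35,0],[0,0,-35,0],[0,0,-35,0],[0,0,-35,0],[0,0,-20,0]]]'

```text
clock: 45.78
eef_pos: [0.5248, -0.3539, 0.3113]
eef_rot: [179.8, -0.2, 7.4]
force: [-0.3, -1.2, 0.3]
finger_gap: 0.0441
```

```bash
python3 - <<'E'
from h import *
W,_=grab("wrist","w24.png")
W,s=grab("side");cv2.imwrite("pics/s24.png",cv2.resize(s[190:374,170:360],None,fx=3.2,fy=3.2))
T,t=grab("top");cv2.imwrite("pics/t24.png",cv2.resize(t[130:260,290:420],None,fx=4.5,fy=4.5,interpolation=cv2.INTER_CUBIC))
E
python3 seq.py 600 -215 290 97 10 / 623 -203 270 180 10
```

```text
45.925 [ 524.9 -354.   309.6] 7.4 gap 0.0439
600 -215 290 97 10 
   [[9.2, -12.8, 2.0, -9.0], [11.1, -11.2, 2.0, -9.0], [12.8, -9.3, 2.0, -9.0], [14.1, -7.2, 1.9, -9.0], [15.0, -4.9, 2.0, -9.0]]
   [[15.6, -2.5, 1.9, -9.0], [15.8, -0.1, 2.0, -9.0], [15.6, 2.4, 1.9, -9.0], [15.1, 4.8, 2.0, -9.0], [14.1, 7.1, 1.9, -9.0]]
 623 -203 270 180 10
   [[0.9, 2.4, 2.0, -8.3], [0.6, 2.5, 2.0, -8.3], [0.2, 2.6, 2.0, -8.3], [-0.2, 2.6, 2.0, -8.3], [-0.6, 2.5, 2.0, -8.3]]
   [[-0.9, 2.4, 2.0, -8.3], [-1.3, 2.3, 2.0, -8.3], [-1.6, 2.1, 2.0, -8.3], [-1.9, 1.8, 2.0, -8.3], [-2.1, 1.5, 2.0, -8.3]]
```

View pics/w24.png

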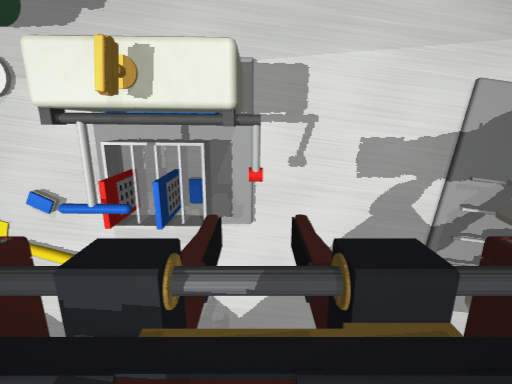

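View pics/s24.png

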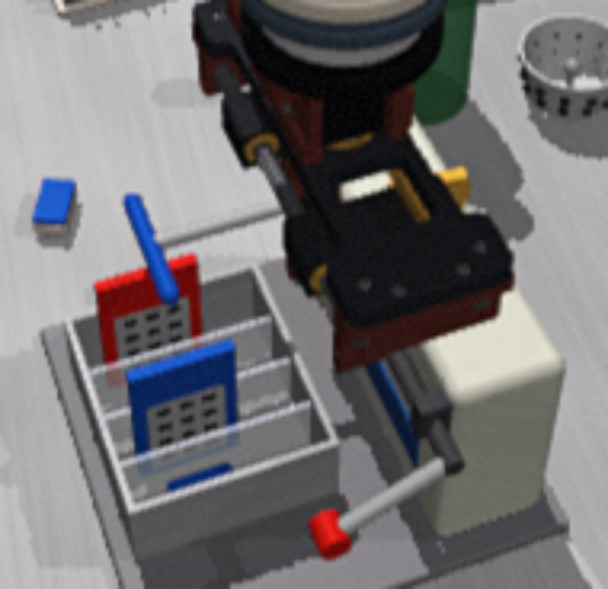

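View pics/t24.png

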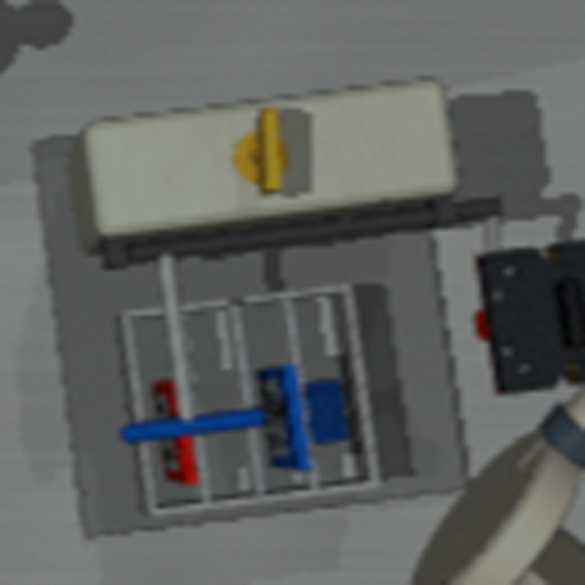

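Request:
drive_tool --plan '[[[9,-13,2,-9],[11,-11,2,-9],[13,-9.5,2,-9],[14,-7,2,-9],[15,-5,2,-9]]]'

```text
clock: 46.55
eef_pos: [0.562, -0.2836, 0.2958]
eef_rot: [-179.9, 0.0, 52.7]
force: [0.7, 0.0, 0.4]
finger_gap: 0.0437
```

Request:
drive_tool --plan '[[[15.5,-2.5,2,-9],[16,0,2,-9],[15.5,2.5,2,-9],[15,5,2,-9],[14,7,2,-9]]]'

```text
clock: 47.18
eef_pos: [0.5997, -0.2144, 0.2857]
eef_rot: [-179.9, -0.1, 97.7]
force: [-0.4, 0.2, 0.0]
finger_gap: 0.0439
```

Request:
drive_tool --plan '[[[1,2.5,2,-8.3],[0.5,2.5,2,-8.3],[0,2.5,2,-8.3],[0,2.5,2,-8.3],[-0.5,2.5,2,-8.3]]]'

```text
clock: 47.8
eef_pos: [0.6107, -0.2087, 0.2757]
eef_rot: [-180.0, -0.1, 139.2]
force: [-0.6, 0.5, 0.2]
finger_gap: 0.0437
```

Request:
drive_tool --plan '[[[-1,2.5,2,-8.3],[-1.5,2.5,2,-8.3],[-1.5,2,2,-8.3],[-2,2,2,-8.3],[-2,1.5,2,-8.3]]]'

```text
clock: 48.42
eef_pos: [0.6226, -0.2024, 0.2657]
eef_rot: [179.9, -0.1, -179.3]
force: [0.2, -0.8, -0.4]
finger_gap: 0.0438
```

```bash
python3 - <<'E'
from h import *
W,_=grab("wrist","w25.png")
T,t=grab("top"); 
for u,v in((270,110),(272,190)): print(onz(T,u/4.5+290,v/4.5+130,.197).round(4))
E
python3 go.py
```

```text
[ 0.6431 -0.2037  0.197 ]
[ 0.5976 -0.2038  0.197 ]
now 48.525 [ 622.6 -202.3  265.5] [ 179.9   -0.2 -179.5] F [-0.   0.3  0.6] gap 0.0442 j [ -21.   14.   58.    0.  108. -111.]
```

View pics/w25.png

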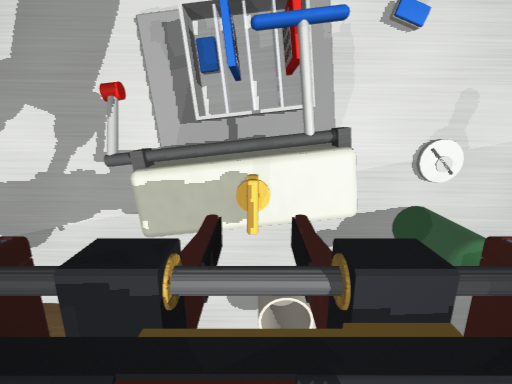

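Request:
drive_tool --plan '[[[1.5,-1.5,18,0],[0,0,18,0],[0,0,16,0],[0,0,13,0],[0,0,8,0]]]'

```text
clock: 49.15
eef_pos: [0.6212, -0.204, 0.1934]
eef_rot: [180.0, -0.1, -179.6]
force: [0.2, -0.3, -0.0]
finger_gap: 0.0436
```

Request:
drive_tool --plan '[[[0,0,0,0],[0,0,0,0],[0,0,0,0],[0,0,0,0],[0,0,0,0]]]' --fingers 1

```text
clock: 49.78
eef_pos: [0.6216, -0.2055, 0.1954]
eef_rot: [-179.9, 0.1, -179.7]
force: [1.1, -4.9, 0.8]
finger_gap: 0.0088
```

```bash
python3 - <<'E'
from h import *
W,_=grab("wrist","w26.png")
E
python3 go.py
```

```text
now 49.825 [ 621.6 -205.5  195.3] [-1.799e+02  1.000e-01 -1.797e+02] F [ 0.9 -5.6  0.8] gap 0.0089 j [ -21.   13.   66.   -0.  100. -112.]
```

View pics/w26.png

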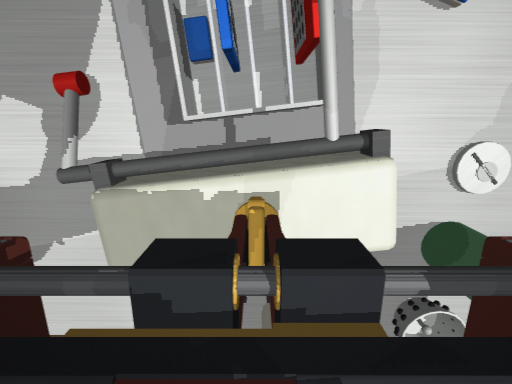

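Request:
drive_tool --plan '[[[0,-1.5,0,5],[0,0,0,8],[0,0,0,8],[0,0,0,8],[0,0,0,8]]]'

```text
clock: 50.45
eef_pos: [0.6217, -0.2053, 0.1954]
eef_rot: [179.9, 0.1, 143.2]
force: [-0.1, -1.6, 1.0]
finger_gap: 0.009
```

```bash
python3 go.py; python3 -c "
from h import *
print(bot.read_state()['ft_torque'])
grab('wrist','w27.png')"
```

```text
now 50.45 [ 621.7 -205.3  195.4] [1.799e+02 1.000e-01 1.432e+02] F [-0.1 -1.6  1. ] gap 0.009 j [-21.  13.  66.   0. 100. -74.]
[-0.04263648 -0.10796206  0.09177232]
```

View pics/w27.png

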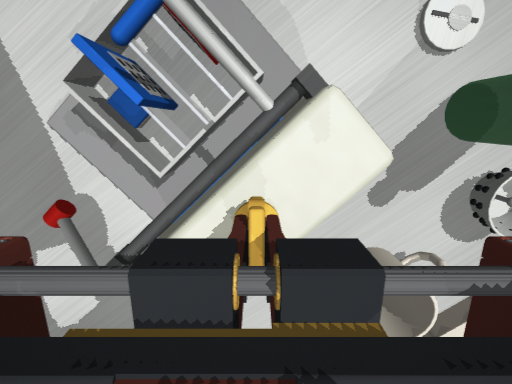

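Key turns with the fingers, low forces. Continue.

Request:
drive_tool --plan '[[[0,0,0,9],[0,0,0,9],[0,0,0,9],[0,0,0,9],[0,0,0,9]]]'

```text
clock: 51.12
eef_pos: [0.622, -0.2052, 0.1954]
eef_rot: [179.9, -0.0, 98.3]
force: [2.0, -0.3, 1.7]
finger_gap: 0.0089
```

Request:
drive_tool --plan '[[[0,0,0,9],[0,0,0,9],[0,0,0,9],[0,0,0,9],[0,0,0,9]]]'

```text
clock: 51.75
eef_pos: [0.6224, -0.2053, 0.1954]
eef_rot: [179.9, -0.1, 53.3]
force: [4.4, -0.8, 1.6]
finger_gap: 0.0083
```

Request:
drive_tool --plan '[[[0,0,0,9],[0,0,0,9],[0,0,0,9],[0,0,0,9],[0,0,0,9]]]'

```text
clock: 52.38
eef_pos: [0.6225, -0.2056, 0.1954]
eef_rot: [179.9, -0.2, 8.3]
force: [5.1, -2.7, 0.3]
finger_gap: 0.0089
```

```bash
python3 go.py; python3 -c "
from h import *
print(bot.read_state()['ft_torque'])
grab('wrist','w28.png')"
```

```text
now 52.375 [ 622.5 -205.6  195.4] [179.9  -0.2   8.3] F [ 5.1 -2.7  0.3] gap 0.0089 j [-21.  13.  66.   0. 100.  60.]
[-0.32088149 -0.58790941  0.13061773]
```

View pics/w28.png

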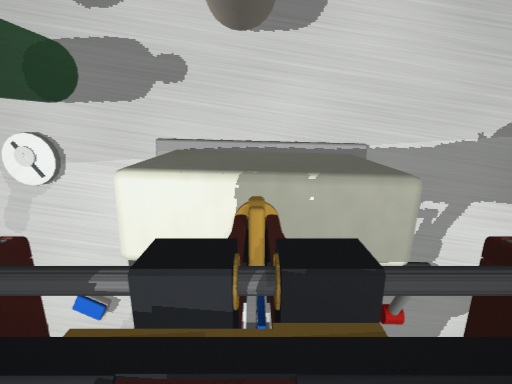

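Request:
drive_tool --plan '[[[0,0,0,7],[0,0,0,7],[0,0,0,7],[0,0,0,7],[0,0,0,7]]]'

```text
clock: 53.05
eef_pos: [0.6225, -0.2059, 0.1954]
eef_rot: [-180.0, -0.2, -26.5]
force: [5.5, -2.4, 0.6]
finger_gap: 0.0086
```

```bash
python3 go.py; python3 -c "
from h import *
print(bot.read_state()['ft_torque'])"
```

```text
now 53.05 [ 622.5 -205.9  195.4] [-180.    -0.2  -26.5] F [ 5.5 -2.4  0.6] gap 0.0086 j [-21.  13.  66.   0. 100.  95.]
[-0.36592981 -0.64312215  0.09719004]
```

Request:
drive_tool --plan '[[[0,0,0,5],[0,0,0,5],[0,0,0,5],[0,0,0,5],[0,0,0,5]]]'

```text
clock: 53.68
eef_pos: [0.6223, -0.206, 0.1954]
eef_rot: [-179.9, -0.2, -51.5]
force: [4.9, -2.7, 0.9]
finger_gap: 0.0092
```

```bash
python3 go.py; python3 -c "
from h import *
print(bot.read_state()['ft_torque'])
grab('wrist','w29.png')"
```

```text
now 53.675 [ 622.3 -206.   195.4] [-179.9   -0.2  -51.5] F [ 4.9 -2.7  0.9] gap 0.0092 j [-21.  13.  66.   0. 100. 120.]
[-0.40178705 -0.56354031  0.12923145]
```

View pics/w29.png

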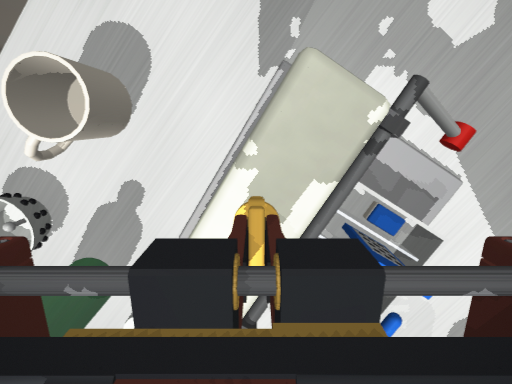

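Request:
drive_tool --plan '[[[0,0,0,3],[0,0,0,3],[0,0,0,3],[0,0,0,3],[0,0,0,3]]]'

```text
clock: 54.35
eef_pos: [0.6222, -0.2061, 0.1953]
eef_rot: [-179.9, -0.1, -66.4]
force: [4.1, -2.9, 0.7]
finger_gap: 0.0094
```

```bash
python3 go.py; python3 -c "
from h import *
print(bot.read_state()['ft_torque'])"
```

```text
now 54.35 [ 622.2 -206.1  195.3] [-1.799e+02 -1.000e-01 -6.640e+01] F [ 4.1 -2.9  0.7] gap 0.0094 j [-21.  13.  66.  -0. 100. 135.]
[-0.44324434 -0.55029071  0.44739471]
```

Request:
drive_tool --plan '[[[0,0,0,2],[0,0,0,2],[0,0,0,0],[0,0,0,0],[0,0,0,0]]]'

```text
clock: 54.98
eef_pos: [0.6222, -0.2059, 0.1954]
eef_rot: [-179.9, -0.1, -70.4]
force: [4.1, -3.0, 2.7]
finger_gap: 0.01
```

```bash
python3 go.py; python3 -c "
from h import *
print(bot.read_state()['ft_torque'])
grab('wrist','w30.png')"
```

```text
now 54.975 [ 622.2 -205.9  195.4] [-1.799e+02 -1.000e-01 -7.040e+01] F [ 4.1 -3.   2.7] gap 0.01 j [-21.  13.  66.  -0. 100. 139.]
[-0.35601804 -0.61124706  0.65347029]
```

View pics/w30.png

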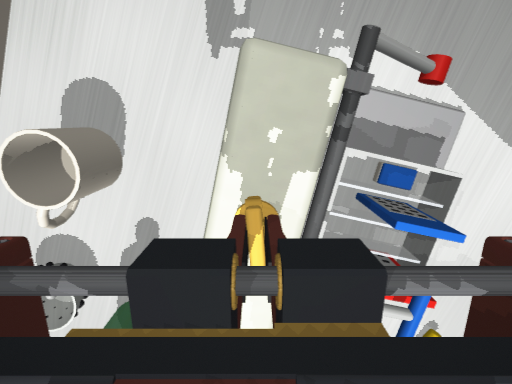

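Request:
drive_tool --plan '[[[0,0,0,0],[0,0,0,0],[0,0,0,0],[0,0,-15,0],[0,0,-30,0]]]' --fingers 0

```text
clock: 55.65
eef_pos: [0.6208, -0.2054, 0.2393]
eef_rot: [179.9, 0.1, -70.6]
force: [-0.0, -0.8, -0.5]
finger_gap: 0.0435
```

Request:
drive_tool --plan '[[[0,0,-30,0],[0,0,-30,0],[0,0,-30,0],[0,0,0,0],[0,0,0,0]]]'

```text
clock: 56.28
eef_pos: [0.6214, -0.2056, 0.3288]
eef_rot: [180.0, 0.0, -70.6]
force: [0.9, -0.1, 0.2]
finger_gap: 0.0437
```

```bash
python3 - <<'E'
from h import *
W,_=grab("wrist","w31.png")
W,s=grab("side","s31.png")
E
python3 seq.py 520 -330 340 -70 5
```

```text
56.375 [ 621.2 -205.5  327.6] -70.6 gap 0.0442
520 -330 340 -70 5
   [[16.8, 27.4, -2.5, -0.1], [16.7, 27.4, -2.5, -0.1], [16.6, 27.4, -2.5, -0.1], [16.6, 27.4, -2.4, -0.1], [16.6, 27.5, -2.5, -0.1]]
```

View pics/w31.png

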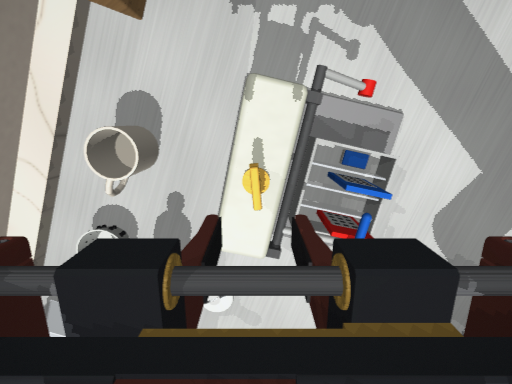

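View pics/s31.png

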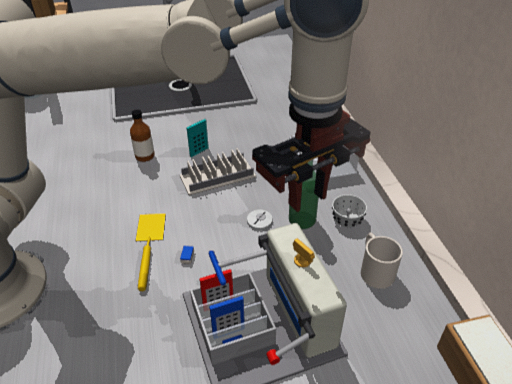

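```bash
python3 - <<'E'
from h import *
from m1 import cent
S,s=grab("side");print([tuple(c) for c,x in cent(s,(0,120,60),(6,255,255),(250,330,300,384))[0]])
print(bot.read_state()["qd"].round(2)); print(bot.close_job())
E
```

```text
[(np.float64(272.3), np.float64(356.2))]
[-0.   -0.27 -0.54 -0.06  0.15 -0.07]
the job is handed in; nothing more can be done
None
```

The whole job was carried out in the required order and handed in at about 56 s of the 210 s allowed. The hand-in gave no verdict.

- **Lever up:** I pinched the red knob and raised it along its arc. The knob rose 93 mm, which matches the 94 mm expected at full travel.
- **Loading the tub:** The tablet farther from the base (0.505 m, against 0.419 m for its look-alike) went into bay −51. The red insert went into bay +51 and the blue one into bay −17. Only these two inserts were in the rack. I left the teal look-alike beside it alone.
- **Lever down:** I lowered it until the stop pushed back with about 15 N. In the last side view the knob was within 1 pixel of its starting spot, at (272, 356).
- **Key wound:** I turned it clockwise in one grip until the torque rose from 0.13 to 0.65 N m and the wing began to slip in the fingers. The wing itself turned about 245° (4.28 rad) from its starting angle. I could not read the key's starting value or its joint value directly, so "at the stop" rests on the torque rise and that angle.

The last pictures show both inserts and the tablet in the tub, the rack empty and the bottle standing, with the gripper open and clear of everything. The wrist and top cameras disagreed by 2–5 mm, and I used values between them. None of the final checks failed.

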